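# Clamp a touchstone tablet in its holder

### The arm

A 7-joint arm with a two-finger parallel gripper is mounted at the origin on the work surface. World frame = base frame: x ahead of the robot, y to its left, z up, the work surface at z = 0. Lengths are in m, angles in rad, forces in N, time in s.
With the tool pointing down it reaches from about 0.425 to 0.925 m from the base axis. Payload 6.8 kg.
Tool frame: the origin (TCP) lies at the very end of the fingers, on their centre line; the grasp point (between the pads) lies 19 mm behind it; z points along the fingers, y is the line along which they close (so a half turn about z gives the same grasp; the last joint's range is limited). The gripper opens to 85 mm and grips with 20 to 120 N. Pads are 22 mm wide; open, the fingers measure 114 mm over their backs; the gripper's body (76 mm by 85 mm) begins 54 mm behind the grasp point. The pads swing forward as they close: fully open they stand 13 mm farther back than shut.
Start: joints at [-1.388, 0.477, 0.022, 1.555, -0.011, 1.109, -0.083], TCP at [0.194, 0.647, 0.206] pointing down, gripper open.
Joint ranges: [-2.96, 2.96], [-0.34, 2.1], [-1.41, 1.46], [0.24, 2.44], [-1.37, 4.51], [0.17, 1.92], [-2.96, 2.96]. Speed limits (rad/s): [2.39, 2.39, 3.14, 3.14, 3.14, 3.14, 3.14].

### API

Orientations are given as a unit quaternion [w, x, y, z].
In Python, from station import get_obs, read_camera, hand_in gives the robot as it stands.
- The arm moves only by the tool arm_command, never from a script. Its argument "commands" is one flat list of numbers, 7 for each row, row after row: the shift along the tool's x, y, z in m, then the turn, a rotation vector about the tool's x, y, z in degrees, then the opening, from 0 (shut) to 1 (fully open). In form: [tx, ty, tz, rx, ry, rz, fingers, tx, ty, tz, rx, ry, rz, fingers, ...]. A call has 1 to 8 rows; each row is the pose to reach, as a shift and turn from the pose commanded when the call began, along the tool's axes at that moment; what a row does not reach only later rows make up. A row lasts 1/10 s, in which the tool goes at most 50 mm and 8.59 degrees, less where a joint would pass 70% of its speed; a pose out of reach is approached as far as the arm can. A call with a gripper value outside its range is refused whole. The fingers move at their own pace and stop on an object; "force" is the grip in N (left out, the last holds). Time passes only in rows, so rows that repeat a pose let the fingers close. It gives the time, the measured TCP pose, the force, the opening and the grip force at its end, in the units of the state.
- get_obs(): the state, without advancing time (a new reading comes with each control period).
- read_camera(name): name is "scene" or "top"; returns a dict with "img" (400x640x3 uint8, red, green, blue), "camera_matrix" (3x3 intrinsics, pixels), "k1" (the pictures are not rectified: a ray, as slopes to the right and down, at radius r is drawn at 1 + k1 r^2 times it, then the intrinsics apply), "pose" (4x4, takes a point from camera to world coordinates). Camera axes: x right, y down, z forward; pixel columns grow to the right and rows downward; lengths in m; the calibration is good to about 2 mm. A picture is of the moment at which its call begins. There is no depth.
- hand_in(): hands the job in; it is judged then, once.
The state is a dict: "t": time; "q": joint angles; "joint_vel": joint speeds; "joint_torque": joint torques, N m; "eef_pos": TCP position; "tool_rot": TCP orientation; "contact_force": force on the tool from outside, world axes, zero at the start; "torque": the same for the moment, N m; "gripper_width": opening from 0.0 (shut) to 1.0 (fully open); "grasp_force": force on a finger pad.
Only numpy, scipy, OpenCV 4.12 (cv2) and the standard library are available. Lean on these libraries where they do the work, as an engineer would, in place of code of your own. Each camera call takes 0.05 s, during which the arm holds its last target. There are 200 camera calls.

### The job

Clamp the long touchstone tablet in the metal holder for testing: lift the spring clip until it stays up by itself, slide the tablet along the channel until it is fully home against the end stop while the clip is still up, then lower the clip onto the tablet and let go. The stone is brittle: feel for the stop and push gently (under about 20 N), set the clip down on it under control without letting it snap, and leave the other things where they are.

Things in the scene. Friction and masses are not known exactly. Their poses are not given: they have to be found in the camera images.
- long_tablet_center (a point): centre, half-way up, of the long dark touchstone tablet, 120 (its x) x 45 (its y) x 10 (z) mm, about 110 to 180 g, lying flat on the table; the longest of three dark tablets. Both ends and both faces are alike, so either end may go in first.
- stop_bar: steel cross bar at the closed end of the metal tablet holder. Origin on the holder's flat floor (12 mm above the table), on the channel's centre line. Axes: the holder's; the tablet slides in along +x. A screw on this bar carries the end stop, a block 46 mm wide and 9 mm high in the channel; its face stands anywhere from x = -18 to 0 mm: its setting is not reported, find it by feel.
- fence: two fixed guide rails of the holder, 8 mm high, 6 mm thick, inner faces at y = -24 and +24 mm. Origin on the holder's floor at the channel's mouth, on its centre line, 46 mm before the cross bar's origin (-x). The rails run from here 46 mm to +x; outward (-x) they flare to an inner gap of 60 mm in 20 mm. Axes: the holder's. Base plate 90 mm wide, from x = -109 to +86 mm.
- clip_hinge (a point): centre of the clip's hinge pin, which lies along the holder's y; 12 mm beyond the cross bar's origin (+x) and 43 mm above the holder's floor, between two lugs 33 mm wide overall that reach 52 mm above the floor. Axes: the holder's, fixed.
- clip_knob (a point): centre of the clip's finger knob: black roller 18 mm in diameter, 16 mm long along y, at the clip's free end, 80 mm from the hinge pin; it swings about the pin in the holder's x-z plane. Pinch it on its two flat ends (along y); it can pivot between the fingers. Arm behind it 11 mm wide, 4 mm thick. With the clip clamped on the tablet it stands 33 mm above the tablet.
- clip (a joint): angle q of the spring clip, rad: 0 down on nothing, 1.7 up at its stop. The knob is 80*cos(q-0.2) mm towards -x and 80*sin(q-0.2) mm above the pin. Over-centre spring: below 0.8 it snaps shut, above 0.8 it swings up and stays; 5 N at the knob at either end, less between. On the tablet its foot rests at q = 0.2, pressing about 7 N down and a little to +x; let go even a little above, it hits hard.
- square_tablet: bystander: square dark tablet 60 x 60 x 10 mm lying flat (origin: centre of its underside)
- short_tablet: bystander: short dark tablet 75 x 35 x 10 mm lying flat (origin: centre of its underside)
- gem_box_a: bystander: white gem box 34 x 34 x 16 mm (origin under its centre)
- gem_box_b: bystander: white gem box 34 x 34 x 16 mm (origin under its centre)
- gem_box_c: bystander: white gem box 40 x 40 x 16 mm (origin under its centre)
- tea_cup: bystander: white cup, 76 mm across, 60 mm high (origin under its centre)
- loupe: bystander: steel folding loupe lying flat, lens 32 mm across and 18 mm high (origin under the lens), its 45 mm cover reaching to -x
Things that resemble listed ones, but are neither listed nor needed, are in the scene too. What is shaped like the part that bears long_tablet_center but pink or yellow is not meant.

How it is judged:
By the outcome, as a careful person would: the job done as asked, in the order asked, and still so for the second after the job is handed in, with the robot touching nothing.
It also fails if it takes over 72 s, if anything falls off the work surface, if the arm or the gripper's body presses on something with over 40 N, if the wrist force passes 120 N, or if a joint passes its speed limit or range.

## Working session

There is one attempt and no reset: what is moved stays moved. The work goes in short steps, Python scripts to look and compute and a tool call to move; the robot and the scene stay as the last step left them, time stands still between calls to the robot, and variables do not carry over. Pictures are saved under pics/ and viewed, at most 10 in all, crops included, and the job is handed in when it is done.

Besides the shell and the picture viewer there is one more tool, called after "Request:" as name(argument=value, ...), one argument or row to a line, values as JSON. arm_command: Moves the arm, as the interface text tells. Its arguments: {"type":"object","properties":{"commands":{"type":"array","items":{"type":"number"}},"force":{"type":"number"}},"required":["commands"]}

```bash
mkdir -p pics; ls
python3 - <<'E'
from station import *
import cv2
for n in("scene","top"):
    c=read_camera(n); cv2.imwrite(f"pics/{n}0.png",c["img"][...,::-1]); print(n,c["camera_matrix"].tolist(),c["k1"],c["pose"].round(4).tolist())
print(get_obs())
E
```

```text
pics
scene [[471.8308172591137, 0.0, 324.660077084142], [0.0, 471.8308172591137, 197.7673231026353], [0.0, 0.0, 1.0]] -0.042091093555412185 [[-0.3786, 0.7434, -0.5513, 1.0901], [0.9255, 0.2959, -0.2365, 0.2301], [-0.0126, -0.5998, -0.8001, 0.916], [0.0, 0.0, 0.0, 1.0]]
top [[368.15290602511584, 0.0, 325.2103114141885], [0.0, 368.15290602511584, 197.050885711481], [0.0, 0.0, 1.0]] -0.061977972267210066 [[-0.016, -0.9815, 0.1909, 0.3677], [-0.9995, 0.0207, 0.0231, -0.0363], [-0.0266, -0.1904, -0.9813, 0.8693], [0.0, 0.0, 0.0, 1.0]]
{'t': 0.1, 'q': array([-1.38809026,  0.4777321 ,  0.02236434,  1.55636584, -0.01149865,
        1.10935377, -0.08311288]), 'joint_vel': array([-0.00139437, -0.00157881, -0.00061487, -0.00419167,  0.00092934,
       -0.0005339 ,  0.00037597]), 'joint_torque': array([ 4.78961854e-03, -5.97768867e+01,  1.61397122e+00, -2.81955636e+01,
        1.28737694e-02,  4.93895132e-03, -1.14462824e-05]), 'eef_pos': array([0.19339544, 0.64607134, 0.204908  ]), 'tool_rot': array([-5.65641926e-05,  1.44896931e-01,  9.89446376e-01, -8.63428340e-04]), 'contact_force': array([ 0.52965925, -0.37778918, -0.31705917]), 'torque': array([ 0.01250912, -0.00186483, -0.00718488]), 'grasp_force': 0.0, 'gripper_width': 1.0031378929477262}
```

View pics/scene0.png

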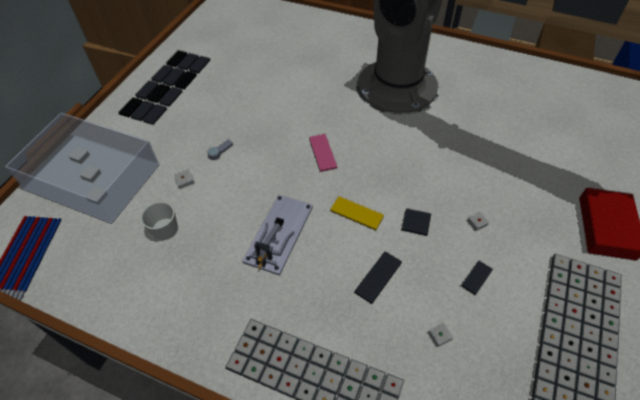

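View pics/top0.png

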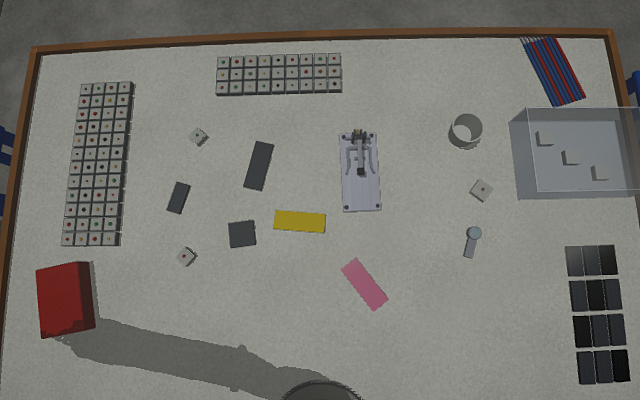

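Candidates (top image): long dark tablet (259,166), short (178,197), square (242,234); yellow and pink pieces are decoys. The one at (259,166) is the longest dark one. Next I'll make an enlarged ortho crop covering the tablet and the holder.

```bash
cat > h.py <<'E'
import numpy as np,cv2
from station import *
from scipy.spatial.transform import Rotation as R
def proj(c,P):
    T=np.linalg.inv(c["pose"]); return cv2.projectPoints(np.float64(P).reshape(-1,3),cv2.Rodrigues(T[:3,:3])[0],T[:3,3],c["camera_matrix"],np.array([c["k1"],0,0,0.]))[0].reshape(-1,2)
def ray(c,p):
    u=cv2.undistortPoints(np.float64(p).reshape(-1,1,2),c["camera_matrix"],np.array([c["k1"],0,0,0.])).reshape(-1,2)
    return c["pose"][:3,3],(c["pose"][:3,:3]@np.c_[u,np.ones(len(u))].T).T
def onz(c,p,z):
    o,d=ray(c,p); return o+d*((z-o[2])/d[:,2])[:,None]
def ortho(c,z,x1,y1,nx,ny,s):  # image: row down=-x from x1, col right=-y from y1; s m/px
    r,k=np.mgrid[:nx,:ny]; P=np.stack([x1-r*s,y1-k*s,np.full(r.shape,z)],-1)
    m=proj(c,P).reshape(nx,ny,2).astype(np.float32); return cv2.remap(c["img"],m,None,cv2.INTER_CUBIC)
def q2R(q): return R.from_quat(np.r_[q[1:],q[0]])
E
python3 - <<'E'
from h import *
c=read_camera("top"); d=read_camera("scene")
print(onz(c,[(259,166),(361,172)],0.01))
print(onz(d,[(378,277),(280,235)],0.01))
p=onz(c,[(310,160)],.012)[0]
a=ortho(c,.012,p[0]+.13,p[1]+.2,300,400,.001);b=ortho(d,.012,p[0]+.13,p[1]+.2,300,400,.001)
print(p[0]+.13,p[1]+.2)
cv2.imwrite("pics/o1.png",cv2.resize(a,(800,600),interpolation=2)[...,::-1]);cv2.imwrite("pics/o2.png",cv2.resize(b,(800,600),interpolation=2)[...,::-1])
# tablet
for cam in(c,d):
    o=ortho(cam,.010,p[0]+.13,p[1]+.2,600,800,.0005); g=cv2.GaussianBlur(o,(5,5),0).max(2)
    n,l,s,ce=cv2.connectedComponentsWithStats((g<95).astype(np.uint8))
    for i in range(1,n):
        if s[i,4]>4000:
            pts=np.argwhere(l==i)[:,::-1].astype(np.float32); r=cv2.minAreaRect(pts); print(s[i],p[0]+.13-r[0][1]*.0005,p[1]+.2-r[0][0]*.0005,np.array(r[1])*.0005,r[2])
E
```

```text
[[ 0.61532462  0.14398516  0.01      ]
 [ 0.59444093 -0.10321227  0.01      ]]
[[ 0.61907814  0.14790248  0.01      ]
 [ 0.60107069 -0.09189413  0.01      ]]
0.7567649556406436 0.21926986926904285
[ 574  105  120  241 6958] 0.6462124501474795 -0.09264336925634781 [0.05891805 0.11914504] 8.515782356262207
[   73   152   150   255 22986] 0.6171473103769718 0.14529927295556627 [0.04923473 0.12151035] 14.03624439239502
[   6  545  131   55 6098] 0.4707649556406436 0.18376986926904285 [0.027 0.065] 90.0
[  541   119   172   280 16742] 0.6275149556406436 -0.09398013073095718 [0.1395 0.0855] 90.0
[   72   149   145   259 22971] 0.617540926099628 0.14740107959619128 [0.04729959 0.12455535] 14.233360290527344
[   4  540  128   60 6563] 0.47201498615822174 0.18551987308374013 [0.06349999 0.0295    ] -0.0
```

View pics/o1.png

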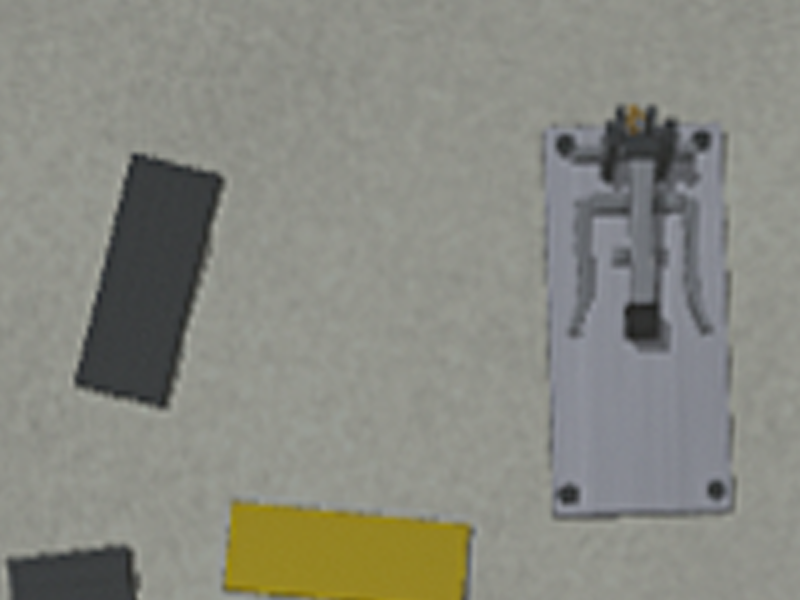

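View pics/o2.png

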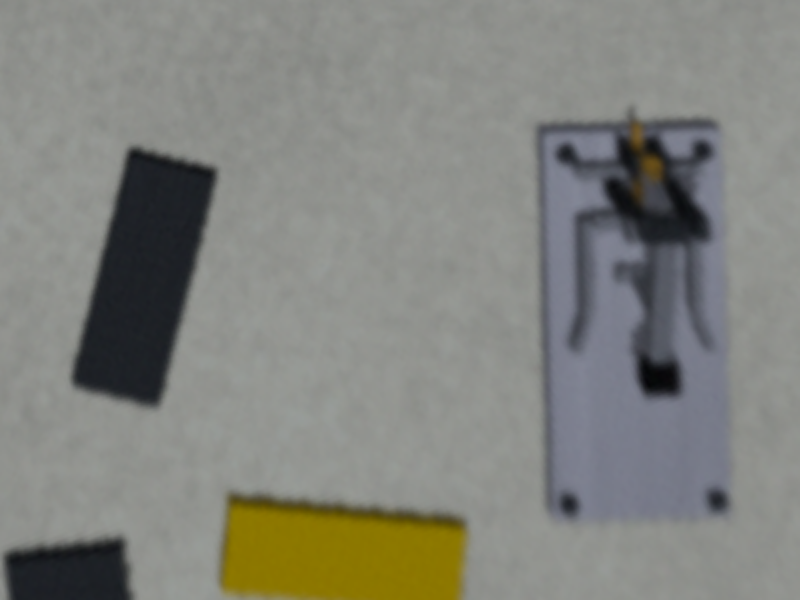

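Both views agree. Long tablet (crop 150,280) measures 120x45; the others are clearly shorter or square. The holder plate is 196x89 with its mouth towards the robot, and the black knob is at crop1 (642,320) / crop2 (659,378). Now I'll triangulate the knob against the model and work out the first move.

```bash
cat >> h.py <<'E'
YAW=np.radians(1.4); HR=R.from_euler('z',YAW)
F0=np.array([.5968,-.0990,.012])+HR.apply([.0115,0,0])   # fence origin
def H(x,y,z): return F0+HR.apply([x,y,z])   # fence frame, z above floor
def knob(q): return H(.058-.08*np.cos(q-.2),0,.043+.08*np.sin(q-.2))
def down(psi,o=None):  # tool down, tool y axis at world angle psi (mod pi, nearest)
    o=o or get_obs(); cur=q2R(o["tool_rot"]); c=[R.from_euler('z',psi+s-np.pi/2)*R.from_euler('x',np.pi) for s in(0,np.pi)]
    return min(c,key=lambda r:(cur.inv()*r).magnitude())
def delta(pos,Rt=None):
    o=get_obs(); cur=q2R(o["tool_rot"]); s=cur.inv().apply(np.array(pos)-o["eef_pos"])
    rv=(cur.inv()*Rt).as_rotvec(degrees=True) if Rt is not None else 0
    return s.round(4),np.round(rv,2)
E
python3 - <<'E'
from h import *
c=read_camera("top");d=read_camera("scene")
o1,d1=c["pose"][:3,3],np.array([.5968,-.1017,.012])-c["pose"][:3,3]
o2,d2=d["pose"][:3,3],np.array([.5678,-.1102,.012])-d["pose"][:3,3]
s=np.linalg.lstsq(np.c_[d1,-d2],o2-o1,rcond=None)[0];print(o1+d1*s[0],o2+d2*s[1],knob(0))
o=get_obs();r=q2R(o["tool_rot"]);print("toolaxes",r.as_matrix().round(3).tolist())
D=down(np.pi/2+YAW);print(D.apply([0,1,0]),delta(knob(0)+[0,0,.09],D))
E
```

```text
[ 0.58775606 -0.09911768  0.04584778] [ 0.58720261 -0.09755948  0.04558102] [ 0.58789733 -0.09921758  0.03910645]
toolaxes [[-0.958, 0.287, -0.0], [0.287, 0.958, -0.001], [-0.0, -0.001, -1.0]]
[-2.44321782e-02  9.99701490e-01  1.22464680e-16] (array([-0.5917, -0.6013,  0.0767]), array([ -0.03,  -0.  , -18.06]))
```

Request:
arm_command(
  commands=[-0.59,-0.6,0.05,0,0,-18.06,0.45,-0.59,-0.6,0.05,0,0,-18.06,0.45,-0.59,-0.6,0.05,0,0,-18.06,0.45,-0.59,-0.6,0.05,0,0,-18.06,0.45,-0.59,-0.6,0.05,0,0,-18.06,0.45,-0.59,-0.6,0.05,0,0,-18.06,0.45,-0.59,-0.6,0.05,0,0,-18.06,0.45,-0.59,-0.6,0.05,0,0,-18.06,0.45],
)

```text
t: 1.1
eef_pos: [0.3808, 0.2918, 0.1823]
tool_rot: [0.0, -0.012, 1.0, 0.0]
contact_force: [0.8, 0.1, 0.2]
gripper_width: 0.452
grasp_force: 0.0
```

Run:
```python
from h import *
o=get_obs();print(o["t"],o["eef_pos"],o["q"].round(2),o["gripper_width"])
D=down(np.pi/2+YAW);print(delta(knob(0)+[0,0,.07],D))
```

```text
1.1 [0.38083122 0.29181697 0.18227555] [-0.86  0.18  0.09  2.04 -0.02  0.92  0.83] 0.45172907566524595
(array([-0.1974, -0.396 ,  0.073 ]), array([0.04, 0.03, 0.  ]))
```

Request:
arm_command(
  commands=[-0.197,-0.396,0.04,0,0,0,0.35,-0.197,-0.396,0.04,0,0,0,0.35,-0.197,-0.396,0.04,0,0,0,0.35,-0.197,-0.396,0.04,0,0,0,0.35,-0.197,-0.396,0.04,0,0,0,0.35,-0.197,-0.396,0.04,0,0,0,0.35,-0.197,-0.396,0.073,0,0,0,0.35,-0.197,-0.396,0.073,0,0,0,0.35],
)

```text
t: 1.9
eef_pos: [0.5654, -0.0564, 0.1246]
tool_rot: [0.001, -0.012, 1.0, 0.0]
contact_force: [1.8, 0.0, -0.4]
gripper_width: 0.349
grasp_force: 0.0
```

Run:
```python
from h import *
o=get_obs();print(o["t"],o["eef_pos"],o["q"].round(2),o["gripper_width"])
D=down(np.pi/2+YAW);print(delta(knob(0)+[0,0,-.016],D))
```

```text
1.9 [ 0.56535308 -0.05644079  0.12457856] [-0.25  0.4   0.3   1.91 -0.16  0.85  1.73] 0.34901602926616193
(array([-0.0213, -0.0433,  0.1015]), array([0.01, 0.09, 0.02]))
```

Request:
arm_command(
  commands=[-0.0213,-0.0433,0.03,0,0.09,0,0.35,-0.0213,-0.0433,0.03,0,0.09,0,0.35,-0.0213,-0.0433,0.04,0,0.09,0,0.35,-0.0213,-0.0433,0.04,0,0.09,0,0.35],
)

```text
t: 2.3
eef_pos: [0.5854, -0.0958, 0.0833]
tool_rot: [-0.002, -0.013, 1.0, 0.001]
contact_force: [-0.5, 0.6, 0.1]
gripper_width: 0.348
grasp_force: 0.0
```

Run:
```python
from h import *
o=get_obs();print(o["t"],o["eef_pos"])
D=down(np.pi/2+YAW);print(delta(knob(0)+[0,0,-.016],D))
c=read_camera("scene");p=proj(c,[knob(0)])[0].astype(int);print(p)
im=c["img"][p[1]-60:p[1]+60,p[0]-80:p[0]+80];cv2.imwrite("pics/k1.png",cv2.resize(im,None,fx=5,fy=5,interpolation=2)[...,::-1])
```

```text
2.3 [ 0.58541109 -0.09581949  0.08330799]
(array([-0.0026, -0.0035,  0.0602]), array([ 0.07, -0.22,  0.08]))
[278 222]
```

View pics/k1.png

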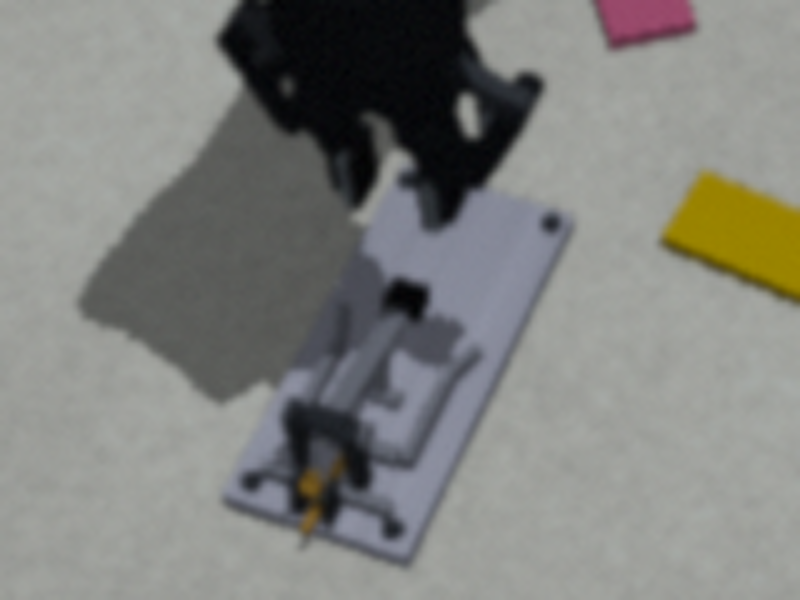

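The crop shows the knob at (405,300), within a pixel of the prediction, and the open fingertips straddling it from above. I'll descend and pinch.

Request:
arm_command(
  commands=[-0.001,-0.001,0.02,0,0,0,0.35,-0.001,-0.001,0.04,0,0,0,0.35,-0.001,-0.001,0.055,0,0,0,0.35,-0.001,-0.001,0.058,0,0,0,0.35,-0.001,-0.001,0.058,0,0,0,0.35],
  force=30,
)

```text
t: 2.85
eef_pos: [0.5873, -0.0977, 0.0266]
tool_rot: [-0.001, -0.013, 1.0, 0.0]
contact_force: [0.6, 0.5, 0.8]
gripper_width: 0.35
grasp_force: 0.0
```

Run:
```python
from h import *
o=get_obs();print(o["t"],o["eef_pos"],o["contact_force"])
D=down(np.pi/2+YAW);print(delta(knob(0)+[0,0,-.016],D))
```

```text
2.85 [ 0.58732058 -0.09770069  0.02662434] [0.56180857 0.54869974 0.7983508 ]
(array([-0.0005, -0.0015,  0.0035]), array([ 0.02, -0.11,  0.06]))
```

Request:
arm_command(
  commands=[-0.0005,-0.0015,0.0035,0,0,0,0.25,-0.0005,-0.0015,0.0035,0,0,0,0.2,-0.0005,-0.0015,0.0035,0,0,0,0.1,-0.0005,-0.0015,0.0035,0,0,0,0.1,-0.0005,-0.0015,0.0035,0,0,0,0.1,-0.0005,-0.0015,0.0035,0,0,0,0.1],
  force=30,
)

```text
t: 3.45
eef_pos: [0.588, -0.1, 0.0231]
tool_rot: [-0.001, -0.012, 1.0, 0.0]
contact_force: [-0.2, -0.6, 0.1]
gripper_width: 0.104
grasp_force: 0.0
```

Run:
```python
from h import *
o=get_obs();print(o["gripper_width"],o["grasp_force"])
out=[]
for n in("scene","top"):
    c=read_camera(n);p=proj(c,[knob(0)])[0].astype(int)
    out.append(cv2.resize(c["img"][p[1]-40:p[1]+40,p[0]-40:p[0]+40],(400,400),interpolation=2))
cv2.imwrite("pics/k2.png",np.hstack(out)[...,::-1])
```

```text
0.1038742000484521 0.0
```

View pics/k2.png

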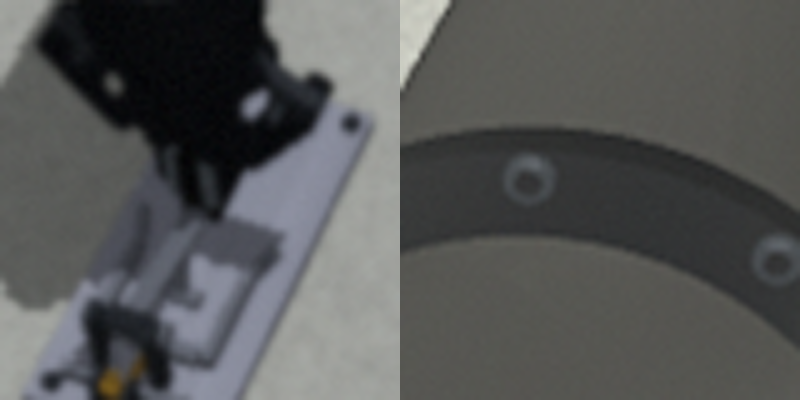

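The left view shows the fingers around the knob; the top view is blocked by the arm. There's no force yet, so the opening scale may not be linear. I'll close further.

Request:
arm_command(
  commands=[0,0,0,0,0,0,0,0,0,0,0,0,0,0,0,0,0,0,0,0,0],
  force=30,
)

```text
t: 3.85
eef_pos: [0.5879, -0.0999, 0.023]
tool_rot: [-0.001, -0.012, 1.0, 0.0]
contact_force: [0.5, 0.7, 0.2]
gripper_width: 0.002
grasp_force: 0.0
```

Run:
```python
from h import *
o=get_obs()
c=read_camera("scene");p=proj(c,[knob(0)])[0].astype(int)
k=(p[1]-25,p[0]-25)
print(p,(proj(c,[o["eef_pos"],o["eef_pos"]+[0,0,.019],knob(0),[.5854,-.0958,.0833]])-[k[1],k[0]])*12)
cv2.imwrite("pics/k3.png",cv2.resize(c["img"][p[1]-25:p[1]+25,p[0]-25:p[0]+25],(600,600),interpolation=2)[...,::-1])
```

```text
[278 222] [[309.37379074 351.06774202]
 [300.13046152 294.83662216]
 [305.12626081 304.50551559]
 [305.85684832 163.06227312]]
```

View pics/k3.png

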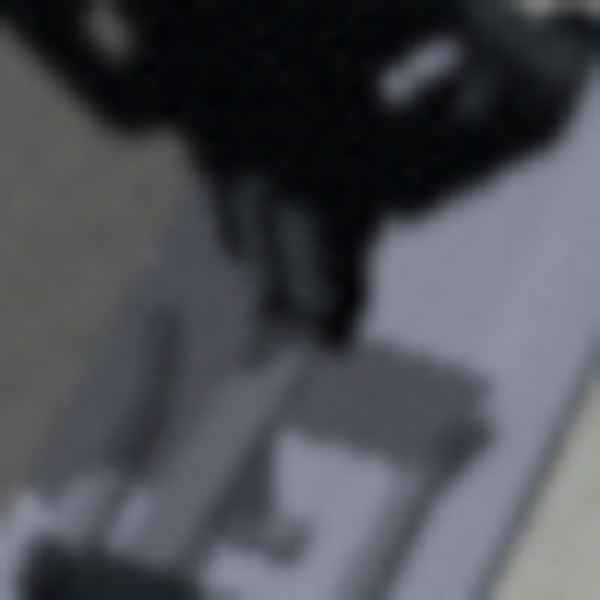

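The crop shows the arm ending right at the fingers (300,330), with the knob hidden between or behind them. The reading says shut, which contradicts the geometry, so I'll test with a small lift.

Request:
arm_command(
  commands=[0,0,-0.004,0,0,0,0,0,0,-0.008,0,0,0,0,0,0,-0.008,0,0,0,0],
  force=30,
)

```text
t: 4.2
eef_pos: [0.5886, -0.1001, 0.0318]
tool_rot: [-0.0, -0.012, 1.0, -0.0]
contact_force: [0.7, -0.6, -0.3]
gripper_width: -0.003
grasp_force: 0.0
```

Request:
arm_command(
  commands=[0,0,-0.04,0,0,0,0.35,0,0,-0.08,0,0,0,0.35,0.04,0,-0.11,0,0,0,0.35,0.08,0,-0.11,0,0,0,0.35,0.08,0,-0.11,0,0,0,0.35],
  force=30,
)

```text
t: 4.7
eef_pos: [0.5028, -0.1026, 0.1414]
tool_rot: [-0.002, -0.011, 1.0, 0.001]
contact_force: [-0.2, 0.5, -0.1]
gripper_width: 0.349
grasp_force: 0.0
```

Run:
```python
from h import *
out=[];print(get_obs()["eef_pos"])
for n in("scene","top"):
    c=read_camera(n);p=proj(c,[knob(0)])[0].astype(int);print(p)
    out.append(cv2.resize(c["img"][p[1]-40:p[1]+40,p[0]-40:p[0]+40],(400,400),interpolation=2))
cv2.imwrite("pics/k4.png",np.hstack(out)[...,::-1])
```

```text
[ 0.50282712 -0.10264196  0.14140124]
[278 222]
[360 171]
```

View pics/k4.png

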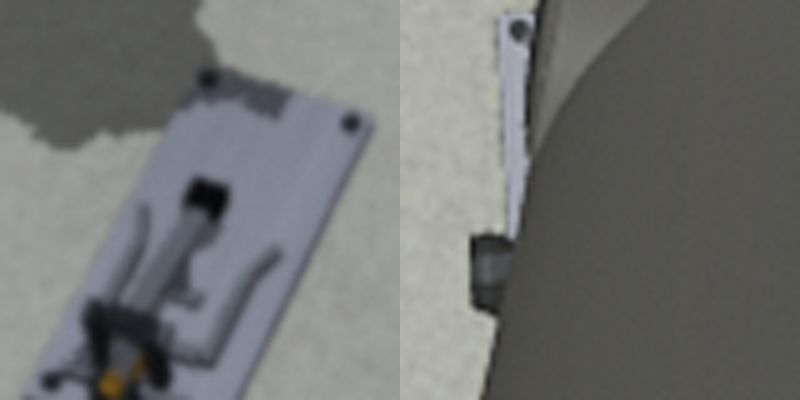

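Crop: the knob is still down at left-crop (205,200) and undisturbed, so the grasp missed even though the reported TCP agrees with it. I'll probe: touch the knob's top gently with shut fingers (expected at z≈0.048).

Run:
```python
from h import *
o=get_obs();print(o["eef_pos"],o["tool_rot"],delta(knob(0)+[0,0,.026],down(np.pi/2+YAW)))
c=read_camera("scene");P=o["eef_pos"];p=proj(c,[P])[0];q=p.astype(int)
im=cv2.resize(c["img"][q[1]-30:q[1]+20,q[0]-25:q[0]+25],(600,600),interpolation=2)
y=HR.apply([0,1,0])
for a in [P,P+y*.015,P-y*.015,P+[0,0,.019],P-[0,0,.02]]:
    u=(proj(c,[a])[0]-[q[0]-25,q[1]-30]+.5)*12; cv2.circle(im,tuple(int(v) for v in u),4,(255,0,0),-1)
im=np.clip(im.astype(float)*2,0,255).astype(np.uint8)
cv2.imwrite("pics/k5.png",im[...,::-1])
```

```text
[ 0.50778045 -0.10183866  0.14158672] [-3.63842402e-04 -1.20226388e-02  9.99927625e-01  2.62253774e-04] (array([-0.0802,  0.0007,  0.0764]), array([ 0.03, -0.04, -0.02]))
```

View pics/k5.png

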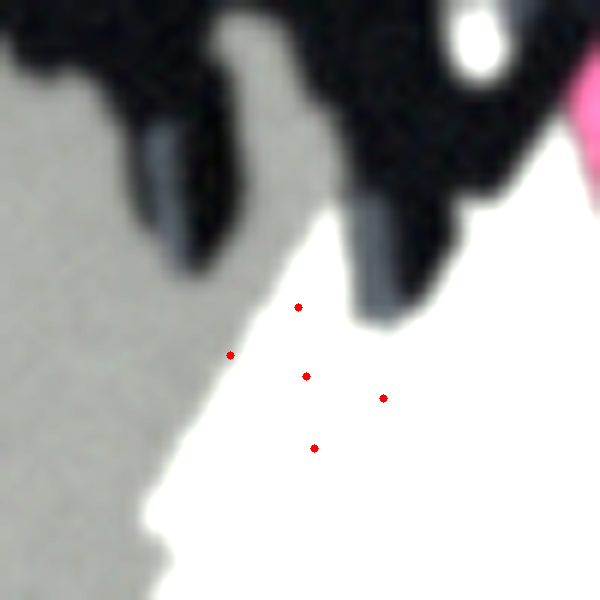

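The crop shows the tips, at (190,270) and (385,325), sitting about 80 px (~20 mm) above the projected TCP at (306,377). So the real tips look higher than the reported TCP. I'll probe the bare plate with shut fingers to measure this.

Request:
arm_command(
  commands=[-0.021,0,0.045,0,0,0,0,-0.021,0,0.09,0,0,0,0,-0.021,0,0.11,0,0,0,0,-0.021,0,0.117,0,0,0,0,-0.021,0,0.12,0,0,0,0,-0.021,0,0.122,0,0,0,0,-0.021,0,0.124,0,0,0,0,-0.021,0,0.124,0,0,0,0],
  force=30,
)

```text
t: 5.65
eef_pos: [0.5297, -0.1014, 0.0179]
tool_rot: [0.0, -0.012, 1.0, 0.0]
contact_force: [-0.1, 0.7, -0.4]
gripper_width: -0.002
grasp_force: 0.0
```

Request:
arm_command(
  commands=[0,0,0.002,0,0,0,0,0,0,0.004,0,0,0,0,0,0,0.006,0,0,0,0,0,0,0.006,0,0,0,0,0,0,0.008,0,0,0,0,0,0,0.008,0,0,0,0],
)

```text
t: 6.25
eef_pos: [0.5288, -0.1014, 0.0089]
tool_rot: [-0.001, -0.012, 1.0, 0.0]
contact_force: [0.2, 0.3, 0.4]
gripper_width: 0.003
grasp_force: 0.0
```

Request:
arm_command(
  commands=[0,0,0.002,0,0,0,0,0,0,0.004,0,0,0,0,0,0,0.006,0,0,0,0,0,0,0.007,0,0,0,0,0,0,0.007,0,0,0,0],
)

```text
t: 6.75
eef_pos: [0.5288, -0.1014, 0.0019]
tool_rot: [-0.001, -0.012, 1.0, 0.0]
contact_force: [-0.0, -0.8, -0.1]
gripper_width: 0.001
grasp_force: 0.0
```

Request:
arm_command(
  commands=[0,0,0.002,0,0,0,0,0,0,0.004,0,0,0,0,0,0,0.006,0,0,0,0,0,0,0.006,0,0,0,0],
)

```text
t: 7.15
eef_pos: [0.5287, -0.1013, -0.0042]
tool_rot: [-0.001, -0.012, 1.0, 0.0]
contact_force: [-0.2, -0.6, -1.0]
gripper_width: 0.001
grasp_force: 0.0
```

Request:
arm_command(
  commands=[0,0,0.002,0,0,0,0,0,0,0.004,0,0,0,0,0,0,0.004,0,0,0,0],
)

```text
t: 7.45
eef_pos: [0.5287, -0.1014, -0.0082]
tool_rot: [-0.001, -0.012, 1.0, 0.0]
contact_force: [-0.3, 0.2, 1.0]
gripper_width: 0.001
grasp_force: 0.0
```

Request:
arm_command(
  commands=[0,0,0.002,0,0,0,0,0,0,0.004,0,0,0,0,0,0,0.004,0,0,0,0],
)

```text
t: 7.75
eef_pos: [0.5287, -0.1014, -0.0122]
tool_rot: [-0.001, -0.012, 1.0, 0.0]
contact_force: [0.8, -0.8, -1.0]
gripper_width: -0.002
grasp_force: 0.0
```

Request:
arm_command(
  commands=[0,0,0.002,0,0,0,0,0,0,0.004,0,0,0,0,0,0,0.004,0,0,0,0],
)

```text
t: 8.05
eef_pos: [0.5291, -0.1014, -0.0135]
tool_rot: [-0.001, -0.012, 1.0, 0.001]
contact_force: [-8.3, 1.4, 30.6]
gripper_width: 0.0
grasp_force: 15.2
```

Run:
```python
from h import *
o=get_obs();print(o["eef_pos"],o["contact_force"],o["q"])
c=read_camera("scene");p=proj(c,[o["eef_pos"]])[0].astype(int)
im=cv2.resize(c["img"][p[1]-35:p[1]+15,p[0]-30:p[0]+30],(720,600),interpolation=2);np.save("last.npy",im)
g=c["img"].max(2)
print(p)
for r in range(p[1]-20,p[1]+6): print(r,g[r,p[0]-16:p[0]+17].tolist())
```

```text
[ 0.52911471 -0.10144045 -0.01351969] [-8.25124588  1.38798545 30.56125111] [-0.11172124  0.58253404  0.2373704   2.04337216 -0.25461446  0.54447299
  1.90137885]
[290 215]
195 [26, 14, 12, 10, 10, 12, 12, 9, 10, 7, 10, 8, 10, 11, 9, 12, 11, 9, 7, 8, 11, 14, 27, 45, 50, 30, 18, 11, 20, 32, 34, 20, 15]
196 [48, 27, 16, 13, 10, 11, 12, 12, 10, 9, 10, 10, 8, 13, 11, 13, 10, 9, 7, 11, 8, 13, 12, 19, 19, 14, 12, 12, 15, 22, 19, 15, 12]
197 [72, 51, 40, 27, 20, 14, 13, 11, 11, 8, 12, 10, 10, 13, 11, 11, 10, 10, 11, 11, 9, 12, 14, 13, 13, 10, 12, 11, 9, 14, 12, 12, 10]
198 [83, 78, 71, 56, 37, 29, 23, 16, 11, 11, 10, 9, 12, 11, 13, 9, 9, 8, 11, 10, 12, 12, 11, 10, 11, 13, 12, 9, 8, 12, 13, 12, 12]
199 [87, 84, 85, 75, 62, 52, 45, 30, 16, 12, 9, 10, 12, 10, 12, 10, 11, 11, 8, 12, 10, 9, 15, 10, 14, 12, 11, 9, 9, 11, 10, 20, 36]
200 [87, 85, 83, 83, 78, 74, 68, 51, 29, 13, 12, 17, 21, 17, 12, 11, 11, 10, 13, 9, 8, 10, 10, 12, 9, 11, 12, 12, 12, 15, 31, 56, 85]
201 [83, 85, 83, 84, 83, 83, 80, 70, 49, 28, 21, 31, 37, 27, 17, 12, 11, 12, 10, 10, 8, 8, 10, 12, 12, 11, 12, 18, 33, 54, 80, 110, 13
[... 2110 characters left out ...]
, 140, 141, 138, 136, 127, 107, 99, 105, 126, 139, 136]
217 [96, 86, 68, 52, 52, 65, 74, 81, 93, 118, 139, 147, 149, 151, 151, 151, 150, 151, 151, 151, 151, 151, 150, 151, 152, 151, 143, 124, 126, 134, 141, 142, 123]
218 [122, 98, 57, 30, 26, 34, 48, 61, 86, 115, 139, 149, 152, 151, 151, 152, 151, 151, 151, 152, 152, 151, 152, 154, 156, 155, 150, 143, 145, 146, 147, 137, 115]
219 [133, 92, 44, 20, 12, 16, 20, 33, 54, 86, 131, 149, 152, 152, 152, 152, 151, 152, 152, 152, 151, 151, 154, 155, 156, 155, 153, 152, 151, 149, 144, 125, 115]
220 [119, 70, 29, 13, 11, 12, 13, 15, 25, 67, 127, 149, 152, 152, 151, 151, 153, 151, 152, 151, 153, 153, 155, 156, 155, 154, 153, 154, 151, 149, 138, 119, 124]
```

Contact with the plate came at reported z≈-0.0130, where the floor is at 0.012, so the tips are about 25 mm above the reported TCP. I'll back off and check for lateral bias from the pixels.

Request:
arm_command(
  commands=[0,0,-0.01,0,0,0,0,0,0,-0.025,0,0,0,0,0,0,-0.025,0,0,0,0,0,0,-0.025,0,0,0,0],
)

```text
t: 8.5
eef_pos: [0.5294, -0.1014, 0.0095]
tool_rot: [-0.0, -0.012, 1.0, -0.0]
contact_force: [-0.1, 0.5, -0.0]
gripper_width: -0.0
grasp_force: 0.0
```

Run:
```python
from h import *
c=read_camera("scene");o=get_obs();print(o["eef_pos"],o["contact_force"])
P=np.array([.529,-.1014,.012]);y=HR.apply([0,1,0])
print(proj(c,[P,P+[.011,0,0],P-[.011,0,0],P+y*.01,P-y*.01, P+[0,0,.005]]).round(1).tolist())
```

```text
[ 0.5289493  -0.1012709   0.00903182] [-0.28119197 -0.06754079 -0.01830212]
[[289.4, 209.2], [287.5, 212.8], [291.4, 205.7], [293.3, 210.4], [285.6, 208.0], [289.3, 208.0]]
```

```bash
sed -i 's/s=cur.inv().apply(np.array(pos)-o\["eef_pos"\])/s=cur.inv().apply(np.array(pos)-o["eef_pos"]-[0,0,.0245])/' h.py; grep -c 0245 h.py
python3 - <<'E'
from h import *
print(delta(knob(0)+[0,0,-.016],down(np.pi/2+YAW)))
E
```

```text
1
(array([-0.059 ,  0.0006,  0.0103]), array([ 0.  , -0.09,  0.01]))
```

Request:
arm_command(
  commands=[0,0,-0.045,0,0,0,0.35,-0.02,0.0006,-0.045,0,0,0,0.35,-0.059,0.0006,-0.045,0,0,0,0.35,-0.059,0.0006,-0.045,0,0,0,0.35,-0.059,0.0006,-0.02,0,0,0,0.35,-0.059,0.0006,0.003,0,0,0,0.35,-0.059,0.0006,0.01,0,0,0,0.35,-0.059,0.0006,0.01,0,0,0,0.35],
)

```text
t: 9.35
eef_pos: [0.5864, -0.0993, -0.0024]
tool_rot: [-0.002, -0.012, 1.0, 0.0]
contact_force: [0.0, -0.6, -0.4]
gripper_width: 0.351
grasp_force: 0.0
```

Request:
arm_command(
  commands=[0,0,0,0,0,0,0.2,0,0,0,0,0,0,0.1,0,0,0,0,0,0,0.1,0,0,0,0,0,0,0.1,0,0,0,0,0,0,0.1],
  force=30,
)

```text
t: 9.85
eef_pos: [0.5883, -0.0997, -0.0003]
tool_rot: [-0.0, -0.012, 1.0, -0.0]
contact_force: [-1.3, -1.4, 2.2]
gripper_width: 0.176
grasp_force: 32.8
```

Run:
```python
from h import *
o=get_obs();print(o["eef_pos"],o["contact_force"],o["torque"])
print(delta(knob(0)+[0,0,-.016],down(np.pi/2+YAW)))
P=knob(0)+[0,0,-.016]
for q in np.arange(.1,1.75,.1): d=HR.inv().apply(knob(q)-knob(0)); print(round(q,2),(-d[0]).round(4),(-d[2]).round(4))
```

```text
[ 5.88268238e-01 -9.96568833e-02 -3.39832311e-04] [-1.2858595  -1.3886208   2.24346148] [-0.1660827   0.15937614  0.00616673]
(array([0.0004, 0.0004, 0.0011]), array([-0.01, -0.04, -0.02]))
0.1 0.0012 -0.0079
0.2 0.0016 -0.0159
0.3 0.0012 -0.0239
0.4 -0.0 -0.0318
0.5 -0.002 -0.0395
0.6 -0.0047 -0.047
0.7 -0.0082 -0.0542
0.8 -0.0124 -0.0611
0.9 -0.0172 -0.0674
1.0 -0.0227 -0.0733
1.1 -0.0287 -0.0786
1.2 -0.0352 -0.0832
1.3 -0.0421 -0.0872
1.4 -0.0494 -0.0905
1.5 -0.057 -0.093
1.6 -0.0648 -0.0947
1.7 -0.0727 -0.0957
```

Gripped (width 0.176, 33 N). Now lift along the arc.

Request:
arm_command(
  commands=[0.001,0,-0.008,0,0,0,0.1,0.0016,0,-0.016,0,0,0,0.1,0.001,0,-0.024,0,0,0,0.1,0,0,-0.032,0,0,0,0.1,-0.002,0,-0.0395,0,0,0,0.1,-0.0047,0,-0.047,0,0,0,0.1,-0.0082,0,-0.0542,0,0,0,0.1,-0.0124,0,-0.061,0,0,0,0.1],
  force=40,
)

```text
t: 10.65
eef_pos: [0.5997, -0.0993, 0.0604]
tool_rot: [-0.002, -0.012, 1.0, -0.0]
contact_force: [0.9, -3.1, -7.3]
gripper_width: 0.173
grasp_force: 39.0
```

Run:
```python
from h import *
o=get_obs();print(o["eef_pos"],o["contact_force"],o["grasp_force"])
for q in (.8,.9,1,1.1,1.2,1.3,1.4,1.5,1.6,1.7): print(q,delta(knob(q)+[0,0,-.015])[0])
```

```text
[ 0.59974644 -0.09927972  0.06041547] [ 0.86686963 -3.09096948 -7.32089641] 39.02685105800629
0.8 [-0.0005  0.0004 -0.0003]
0.9 [-0.0054  0.0004 -0.0066]
1 [-0.0108  0.0004 -0.0125]
1.1 [-0.0168  0.0004 -0.0178]
1.2 [-0.0233  0.0004 -0.0225]
1.3 [-0.0302  0.0004 -0.0265]
1.4 [-0.0375  0.0004 -0.0298]
1.5 [-0.0451  0.0004 -0.0323]
1.6 [-0.0529  0.0004 -0.0341]
1.7 [-0.0608  0.0004 -0.0351]
```

Request:
arm_command(
  commands=[-0.005,0,-0.0063,0,0,0,0.1,-0.0105,0,-0.0122,0,0,0,0.1,-0.0165,0,-0.0175,0,0,0,0.1,-0.023,0,-0.022,0,0,0,0.1,-0.03,0,-0.026,0,0,0,0.1,-0.037,0,-0.0295,0,0,0,0.1,-0.0445,0,-0.032,0,0,0,0.1,-0.052,0,-0.0338,0,0,0,0.1],
)

```text
t: 11.45
eef_pos: [0.6539, -0.0979, 0.0944]
tool_rot: [0.0, -0.012, 1.0, -0.0]
contact_force: [1.1, -2.4, 0.7]
gripper_width: 0.177
grasp_force: 39.1
```

Request:
arm_command(
  commands=[-0.006,0,-0.0008,0,0,0,0.1,-0.006,0,-0.0008,0,0,0,0.1],
)

```text
t: 11.65
eef_pos: [0.6602, -0.0977, 0.0951]
tool_rot: [0.0, -0.012, 1.0, -0.0]
contact_force: [1.2, -3.1, 4.6]
gripper_width: 0.176
grasp_force: 39.6
```

Run:
```python
from h import *
o=get_obs();print(o["eef_pos"],o["contact_force"],o["grasp_force"],delta(knob(1.7)+[0,0,-.015])[0])
```

```text
[ 0.66020279 -0.09772839  0.09514443] [ 1.19026176 -3.13486624  4.62733648] 39.628926515579224 [-0.0004  0.0003 -0.0002]
```

The clip is at its up stop with little force. Release it, rise clear, and move above the tablet.

Request:
arm_command(
  commands=[0,0,0,0,0,0,0.35,0,0,0,0,0,0,0.35,0,0,0,0,0,0,0.35,0,0,-0.03,0,0,0,0.35,0,0,-0.06,0,0,0,0.4,0,0,-0.06,0,0,0,0.4],
)

```text
t: 12.25
eef_pos: [0.6612, -0.0978, 0.1589]
tool_rot: [0.003, -0.012, 1.0, -0.0]
contact_force: [0.6, -0.7, 0.5]
gripper_width: 0.401
grasp_force: 0.0
```

```bash
cat >> h.py <<'E'
TA=np.radians(-14.1); TC=np.array([.6173,.1463,0]); u=np.array([np.cos(TA),np.sin(TA),0])
E
python3 - <<'E'
from h import *
o=get_obs();print(o["t"],o["eef_pos"],o["contact_force"])
print(delta(TC-.04*u+[0,0,.06],down(np.pi/2+TA)))
c=read_camera("scene");p=proj(c,[knob(1.7),knob(0)]).astype(int)
print(p,[c["img"][v-1:v+2,w-1:w+2].max(2).mean() for w,v in p])
# refine tablet from both cams, darker threshold only for scene view
for cam,z in((c,.01),(read_camera("top"),.01)):
    o_=ortho(cam,z,.72,.25,400,400,.0005);g=cv2.GaussianBlur(o_,(5,5),0).max(2)
    n,l,s,ce=cv2.connectedComponentsWithStats((g<95).astype(np.uint8))
    for i in range(1,n):
        if 12000<s[i,4]: r=cv2.minAreaRect(np.argwhere(l==i)[:,::-1].astype(np.float32));print(.72-r[0][1]*.0005,.25-r[0][0]*.0005,np.array(r[1])*.0005,r[2],s[i,4])
E
```

```text
12.25 [ 0.66116279 -0.09778146  0.15889812] [ 0.64044361 -0.70346837  0.53832609]
(array([0.0771, 0.2558, 0.1229]), array([ 0.04,  0.32, 15.5 ]))
[[259 224]
 [278 222]] [np.float64(6.0), np.float64(158.11111111111111)]
0.6176582336425781 0.14746499633789062 [0.04632842 0.12352724] 14.169644355773926 22377
0.6132395706176758 0.10882669067382814 [0.12424577 0.22801715] 16.831666946411133 59534
```

The pixel check shows the knob up at (259,224) and bare plate where it used to be. Now to the tablet.

Request:
arm_command(
  commands=[0.077,0.256,0.02,0,0,15.5,0.75,0.077,0.256,0.04,0,0,15.5,0.75,0.077,0.256,0.06,0,0,15.5,0.75,0.077,0.256,0.08,0,0,15.5,0.75,0.077,0.256,0.1,0,0,15.5,0.75,0.077,0.256,0.123,0,0,15.5,0.75,0.077,0.256,0.123,0,0,15.5,0.75,0.077,0.256,0.123,0,0,15.5,0.75],
)

```text
t: 13.15
eef_pos: [0.5724, 0.1571, 0.0291]
tool_rot: [-0.003, 0.121, 0.993, -0.001]
contact_force: [0.6, -0.3, 0.3]
gripper_width: 0.746
grasp_force: 0.0
```

Run:
```python
from h import *
o=get_obs();print(o["t"],o["eef_pos"],o["contact_force"])
print(delta(TC-.04*u+[0,0,-.0015],down(np.pi/2+TA)))
```

```text
13.15 [0.57241859 0.15706769 0.02911411] [ 0.6066855  -0.34014679  0.26721192]
(array([-0.0065,  0.0007,  0.0551]), array([-0.19, -0.35,  0.15]))
```

Request:
arm_command(
  commands=[0,0,0.02,0,0,0,0.75,0,0,0.035,0,0,0,0.75,0,0,0.045,0,0,0,0.75,0,0,0.045,0,0,0,0.75],
)

```text
t: 13.55
eef_pos: [0.5745, 0.1551, -0.0144]
tool_rot: [-0.002, 0.123, 0.992, -0.001]
contact_force: [-1.3, 0.5, -0.7]
gripper_width: 0.753
grasp_force: 0.0
```

Run:
```python
from h import *
o=get_obs();print(o["t"],o["eef_pos"],o["contact_force"])
print(delta(TC-.04*u+[0,0,-.0015],down(np.pi/2+TA)))
```

```text
13.55 [ 0.57446823  0.15508391 -0.01435647] [-1.26816045  0.46975322 -0.66971969]
(array([-0.0037,  0.0019,  0.0116]), array([-0.11, -0.17, -0.08]))
```

Request:
arm_command(
  commands=[-0.003,0.001,0.006,0,0,0,0.75,-0.003,0.001,0.011,0,0,0,0.75,-0.003,0.001,0.011,0,0,0,0.6,-0.003,0.001,0.011,0,0,0,0.45,-0.003,0.001,0.011,0,0,0,0.45,-0.003,0.001,0.011,0,0,0,0.45,-0.003,0.001,0.011,0,0,0,0.45],
  force=35,
)

```text
t: 14.25
eef_pos: [0.5783, 0.1567, -0.0241]
tool_rot: [-0.001, 0.123, 0.992, -0.0]
contact_force: [0.1, -1.0, 2.0]
gripper_width: 0.511
grasp_force: 35.9
```

Run:
```python
from h import *
o=get_obs();print(o["t"],o["eef_pos"],o["contact_force"])
print(delta(TC-.04*u+[0,0,-.0015],down(np.pi/2+TA)))
```

```text
14.25 [ 0.57832654  0.15671712 -0.02413544] [ 0.11126143 -1.02126416  2.02927091]
(array([-0.0003, -0.0006,  0.0019]), array([-0.01, -0.07,  0.  ]))
```

Tablet gripped at 0.511 (43–45 mm), 36 N. Lift and carry it to the channel mouth.

Run:
```python
from h import *
o=get_obs();P=H(-.112,0,0);P[2]=.03+.0245
print(delta(P,down(np.pi/2+YAW)))
```

```text
(array([ 0.0167, -0.2704, -0.0541]), array([ -0.  ,  -0.07, -15.5 ]))
```

Request:
arm_command(
  commands=[0,0,-0.015,0,0,0,0.45,0,0,-0.05,0,0,0,0.45,0,0,-0.07,0,0,0,0.45,0,0,-0.07,0,0,0,0.45],
)

```text
t: 14.65
eef_pos: [0.5807, 0.1572, 0.0495]
tool_rot: [0.002, 0.123, 0.992, 0.001]
contact_force: [0.9, 0.7, -0.8]
gripper_width: 0.51
grasp_force: 36.2
```

Request:
arm_command(
  commands=[0.002,-0.03,0,0,0,-2,0.45,0.005,-0.07,0,0,0,-5,0.45,0.008,-0.12,0,0,0,-8,0.45,0.011,-0.17,0,0,0,-11,0.45,0.014,-0.22,0,0,0,-14,0.45,0.0165,-0.26,0,0,0,-15.5,0.45,0.0167,-0.27,0,0,0,-15.5,0.45,0.0167,-0.27,0,0,0,-15.5,0.45],
)

```text
t: 15.45
eef_pos: [0.4952, -0.1031, 0.0457]
tool_rot: [-0.001, -0.01, 1.0, -0.0]
contact_force: [-0.1, 0.7, -0.5]
gripper_width: 0.515
grasp_force: 36.2
```

Request:
arm_command(
  commands=[0,0,0.01,0,0,0,0.45,0,0,0.02,0,0,0,0.45,0,0,0.02,0,0,0,0.45],
)

```text
t: 15.75
eef_pos: [0.4954, -0.0991, 0.0239]
tool_rot: [-0.002, -0.014, 1.0, 0.0]
contact_force: [-0.1, 0.9, -0.8]
gripper_width: 0.511
grasp_force: 36.2
```

Run:
```python
from h import *
o=get_obs();P=H(-.112,0,0);P[2]=-.0105+.0245
print(o["eef_pos"],delta(P,down(np.pi/2+YAW)))
c=read_camera("top");d=read_camera("scene")
P=H(0,0,0)
a=cv2.resize(ortho(d,.045,P[0]+.09,P[1]+.08,240,160,.001),None,fx=2.4,fy=2.4,interpolation=2)
b=cv2.resize(ortho(c,.045,P[0]+.09,P[1]+.08,240,160,.001),None,fx=2.4,fy=2.4,interpolation=2)
cv2.imwrite("pics/p1.png",np.hstack([a,b])[...,::-1])
```

```text
[ 0.49540667 -0.09911895  0.0238903 ] (array([-0.001 , -0.0024,  0.0344]), array([ 0.05, -0.27,  0.17]))
```

Request:
arm_command(
  commands=[-0.001,-0.002,0.012,0,0,0,0.45,-0.001,-0.002,0.024,0,0,0,0.45,-0.001,-0.002,0.03,0,0,0,0.45,-0.001,-0.002,0.032,0,0,0,0.45,-0.001,-0.002,0.032,0,0,0,0.45],
)

```text
t: 16.35
eef_pos: [0.4969, -0.1032, -0.0067]
tool_rot: [-0.001, -0.012, 1.0, 0.0]
contact_force: [-0.5, 0.5, -1.4]
gripper_width: 0.518
grasp_force: 36.2
```

Run:
```python
from h import *
o=get_obs();P=H(-.112,0,0);P[2]=-.0121+.0245
print(o["eef_pos"],o["contact_force"],delta(P,down(np.pi/2+YAW)))
```

```text
[ 0.49693453 -0.10316372 -0.00671302] [-0.46497271  0.54472137 -1.39472766] (array([0.0005, 0.0017, 0.0054]), array([ 0.01, -0.14, -0.01]))
```

Request:
arm_command(
  commands=[0,0.0015,0.002,0,0,0,0.45,0,0.0015,0.004,0,0,0,0.45,0,0.0015,0.005,0,0,0,0.45,0,0.0015,0.005,0,0,0,0.45],
)

```text
t: 16.75
eef_pos: [0.4972, -0.1016, -0.0112]
tool_rot: [-0.001, -0.012, 1.0, 0.0]
contact_force: [0.9, 0.2, -0.5]
gripper_width: 0.512
grasp_force: 36.2
```

Request:
arm_command(
  commands=[0,0,0.0005,0,0,0,0.45,0,0,0.001,0,0,0,0.45,0,0,0.001,0,0,0,0.45],
)

```text
t: 17.05
eef_pos: [0.4973, -0.1016, -0.0121]
tool_rot: [-0.001, -0.012, 1.0, 0.0]
contact_force: [-0.5, -0.8, -1.2]
gripper_width: 0.512
grasp_force: 36.3
```

Run:
```python
from h import *
for i in range(3):
    o=get_obs();read_camera("scene")
    print(o["eef_pos"],o["contact_force"],o["torque"])
```

```text
[ 0.49733371 -0.10163919 -0.0121408 ] [-0.51050856 -0.78292787 -1.16582011] [-0.04865527  0.00860404  0.0243135 ]
[ 0.49734501 -0.10167804 -0.0121433 ] [-0.00584752  0.10064524 -0.27422873] [-0.05647982  0.0810856   0.02021368]
[ 0.49731115 -0.10165933 -0.01217091] [ 0.24454513 -0.2086308   0.88040377] [ 0.0421529   0.05899728 -0.01785562]
```

Request:
arm_command(
  commands=[0,0,0.0005,0,0,0,0.45,0,0,0.001,0,0,0,0.45,0,0,0.001,0,0,0,0.45],
)

```text
t: 17.5
eef_pos: [0.4973, -0.1017, -0.0122]
tool_rot: [-0.001, -0.012, 1.0, 0.0]
contact_force: [-4.1, 1.3, 12.9]
gripper_width: 0.513
grasp_force: 37.6
```

Floor contact at reported z -0.0122. Ease off and slide in, 33 mm first (well before the earliest stop at 40 mm).

Request:
arm_command(
  commands=[-0.003,0,-0.0008,0,0,0,0.45,-0.008,0,-0.0008,0,0,0,0.45,-0.013,0,-0.0008,0,0,0,0.45,-0.018,0,-0.0008,0,0,0,0.45,-0.018,0,-0.0008,0,0,0,0.45],
)

```text
t: 18.0
eef_pos: [0.5123, -0.1017, -0.0122]
tool_rot: [-0.004, -0.012, 1.0, 0.0]
contact_force: [-9.4, -0.2, 14.2]
gripper_width: 0.514
grasp_force: 37.8
```

Run:
```python
from h import *
o=get_obs();print(o["contact_force"],o["torque"],HR.inv().apply(o["eef_pos"]-F0),delta(H(-.094,0,.0),down(np.pi/2+YAW))[1])
```

```text
[-9.37132866 -0.15306874 14.23512124] [-0.20192342  2.19661559 -0.06308898] [-0.09599538 -0.00062816 -0.02422302] [ 0.04 -0.4  -0.07]
```

Request:
arm_command(
  commands=[0,0,-0.001,0,0,0,0.45,0,0,-0.0015,0,0,0,0.45,0,0,-0.0015,0,0,0,0.45],
)

```text
t: 18.3
eef_pos: [0.5158, -0.101, -0.011]
tool_rot: [-0.0, -0.012, 1.0, -0.0]
contact_force: [-0.3, 0.0, -1.4]
gripper_width: 0.51
grasp_force: 36.2
```

Run:
```python
from h import *
o=get_obs();print(o["contact_force"],o["torque"],HR.inv().apply(o["eef_pos"]-F0),delta(H(-.094,0,.0),down(np.pi/2+YAW))[1])
```

```text
[-0.29856706  0.04882785 -1.35808344] [0.0356977  0.04927392 0.01734198] [-9.25181522e-02 -6.75179476e-05 -2.30105683e-02] [-0.   -0.05  0.02]
```

Request:
arm_command(
  commands=[-0.003,0,0,0,0,0,0.45,-0.008,0,0,0,0,0,0.45,-0.013,0,0,0,0,0,0.45,-0.016,0,0,0,0,0,0.45,-0.016,0,0,0,0,0,0.45],
)

```text
t: 18.8
eef_pos: [0.532, -0.1007, -0.011]
tool_rot: [-0.0, -0.012, 1.0, -0.0]
contact_force: [0.1, 0.7, -2.0]
gripper_width: 0.516
grasp_force: 36.2
```

Run:
```python
from h import *
o=get_obs();print(o["contact_force"],o["torque"],HR.inv().apply(o["eef_pos"]-F0),delta(H(-.094,0,.0),down(np.pi/2+YAW))[1])
```

```text
[ 0.14698521  0.74001294 -2.03691994] [-0.01138408  0.06940838 -0.04257628] [-0.07629582 -0.00015948 -0.02299518] [-0.01 -0.05  0.01]
```

Free sliding inside the rails. Set it down, release, then push from behind with shut fingers to feel for the stop.

Request:
arm_command(
  commands=[0,0,0.0007,0,0,0,0.45,0,0,0.001,0,0,0,0.45,0,0,0.001,0,0,0,0.62,0,0,0.001,0,0,0,0.7,0,0,0,0,0,0,0.7,0,0,-0.02,0,0,0,0.7,0.01,0,-0.035,0,0,0,0.5,0.04,0,-0.035,0,0,0,0],
)

```text
t: 19.6
eef_pos: [0.4954, -0.1018, 0.0263]
tool_rot: [0.003, -0.013, 1.0, -0.0]
contact_force: [0.3, 0.1, 0.0]
gripper_width: 0.369
grasp_force: 0.0
```

Request:
arm_command(
  commands=[0.008,0,0,0,0,0,0,0.008,0,0,0,0,0,0,0.008,0,0,0,0,0,0,0.008,0,0,0,0,0,0],
)

```text
t: 20.0
eef_pos: [0.4846, -0.1019, 0.0241]
tool_rot: [-0.0, -0.012, 1.0, -0.0]
contact_force: [0.1, 0.8, -0.4]
gripper_width: 0.005
grasp_force: 0.0
```

Run:
```python
from h import *
o=get_obs();print(o["contact_force"],HR.inv().apply(o["eef_pos"]-F0))
P=H(-.118,0,.002);print(delta(P,down(np.pi/2+YAW)))
d=read_camera("scene");P=H(0,0,0)
a=cv2.resize(ortho(d,.022,P[0]+.09,P[1]+.08,240,160,.001),None,fx=2.4,fy=2.4,interpolation=2)
cv2.imwrite("pics/p2.png",a[...,::-1])
# trailing edge / lateral position numerically: brightness along the centre line (fence coords)
for y in(-.012,0,.012):
    X=np.arange(-.109,-.02,.002); m=proj(d,[H(x,y,.010) for x in X]); g=cv2.remap(d["img"].max(2),m[:,0].astype(np.float32)[None],m[:,1].astype(np.float32)[None],1)[0]; print(y,g.tolist())
```

```text
[ 0.05758547  0.78896868 -0.35691651] [-0.12372241 -0.00014944  0.01209868]
(array([-0.0057,  0.0002,  0.0346]), array([-0.01, -0.03,  0.02]))
-0.012 [86, 83, 80, 76, 67, 56, 48, 42, 41, 41, 40, 40, 40, 39, 40, 40, 39, 39, 40, 40, 41, 40, 39, 40, 40, 39, 40, 39, 38, 39, 40, 40, 40, 40, 39, 39, 39, 39, 40, 40, 40, 40, 40, 41, 41]
0 [89, 92, 103, 111, 107, 85, 61, 47, 41, 40, 39, 40, 40, 40, 40, 41, 42, 42, 41, 40, 40, 39, 40, 41, 41, 40, 40, 41, 40, 40, 40, 40, 40, 40, 40, 40, 39, 39, 39, 41, 40, 40, 40, 41, 40]
0.012 [88, 95, 108, 116, 111, 89, 65, 47, 42, 40, 41, 40, 39, 39, 41, 41, 41, 40, 40, 41, 41, 41, 39, 40, 40, 41, 40, 39, 40, 39, 38, 40, 41, 41, 41, 40, 40, 41, 42, 40, 39, 41, 40, 40, 42]
```

Request:
arm_command(
  commands=[0,0,0.015,0,0,0,0,0,0,0.03,0,0,0,0,0,0,0.0345,0,0,0,0,-0.005,0,0.0345,0,0,0,0,-0.01,0,0.0345,0,0,0,0,-0.01,0,0.0345,0,0,0,0],
)

```text
t: 20.65
eef_pos: [0.4952, -0.1017, -0.0097]
tool_rot: [0.0, -0.012, 1.0, -0.0]
contact_force: [-0.2, -0.3, 0.4]
gripper_width: 0.002
grasp_force: 0.0
```

Request:
arm_command(
  commands=[-0.003,0,0,0,0,0,0,-0.006,0,0,0,0,0,0,-0.008,0,0,0,0,0,0,-0.008,0,0,0,0,0,0],
)

```text
t: 21.05
eef_pos: [0.5015, -0.1015, -0.0103]
tool_rot: [-0.001, -0.012, 1.0, -0.0]
contact_force: [-0.1, -0.8, -0.9]
gripper_width: -0.001
grasp_force: 0.0
```

Run:
```python
from h import *
o=get_obs();print(o["contact_force"],HR.inv().apply(o["eef_pos"]-F0))
```

```text
[-0.07798312 -0.77224297 -0.85720625] [-0.1068648  -0.00018465 -0.0223484 ]
```

From the early ortho crops (bar's lower edge at rows ~213/222), the stop face is at about x≈-6±3 mm, i.e. ~16 mm ahead. I'll advance 8 mm, then take fine steps.

Request:
arm_command(
  commands=[-0.002,0,0,0,0,0,0,-0.004,0,0,0,0,0,0,-0.006,0,0,0,0,0,0,-0.008,0,0,0,0,0,0,-0.008,0,0,0,0,0,0],
)

```text
t: 21.55
eef_pos: [0.5099, -0.1013, -0.0104]
tool_rot: [-0.0, -0.012, 1.0, -0.0]
contact_force: [-0.3, -0.2, -0.3]
gripper_width: -0.0
grasp_force: 0.0
```

```bash
cat > f.py <<'E'
from h import *
F=[];
for i in range(3): o=get_obs();F.append(HR.inv().apply(o["contact_force"]));read_camera("top")
print(o["t"],np.mean(F,0).round(2),(HR.inv().apply(o["eef_pos"]-F0)*1e3).round(2))
E
python3 f.py
python3 - <<'E'
from h import *
# dark extent along three lines, both cameras, at tablet top z=.010 above floor
d=read_camera("scene")
for y in(-.012,.012):
    X=np.arange(-.105,.056,.001); m=proj(d,[H(x,y,.010) for x in X]).astype(np.float32); g=cv2.remap(d["img"].max(2),m[None],None,1)[0]; print(y,[(int(round(x*1e3)),int(v)) for x,v in zip(X,g)][-40:])
E
```

```text
21.65 [-0.39 -0.74 -0.  ] [-98.67  -0.2  -22.4 ]
-0.012 [(16, 40), (17, 38), (18, 36), (19, 34), (20, 31), (21, 28), (22, 25), (23, 26), (24, 28), (25, 31), (26, 35), (27, 40), (28, 44), (29, 47), (30, 50), (31, 52), (32, 54), (33, 56), (34, 56), (35, 56), (36, 54), (37, 50), (38, 47), (39, 43), (40, 40), (41, 37), (42, 36), (43, 36), (44, 36), (45, 42), (46, 49), (47, 54), (48, 62), (49, 70), (50, 78), (51, 79), (52, 78), (53, 67), (54, 56), (55, 45)]
0.012 [(16, 41), (17, 42), (18, 42), (19, 42), (20, 42), (21, 41), (22, 41), (23, 41), (24, 41), (25, 41), (26, 40), (27, 40), (28, 38), (29, 36), (30, 35), (31, 40), (32, 47), (33, 61), (34, 83), (35, 102), (36, 112), (37, 119), (38, 125), (39, 121), (40, 115), (41, 110), (42, 104), (43, 99), (44, 93), (45, 84), (46, 74), (47, 64), (48, 53), (49, 46), (50, 43), (51, 40), (52, 36), (53, 32), (54, 29), (55, 24)]
```

Request:
arm_command(
  commands=[-0.001,0,0,0,0,0,0,-0.002,0,0,0,0,0,0,-0.003,0,0,0,0,0,0,-0.003,0,0,0,0,0,0],
)

```text
t: 22.15
eef_pos: [0.5123, -0.1013, -0.0105]
tool_rot: [-0.001, -0.012, 1.0, -0.0]
contact_force: [-1.3, -0.4, -0.8]
gripper_width: 0.001
grasp_force: 0.3
```

Request:
arm_command(
  commands=[-0.0005,0,0,0,0,0,0,-0.001,0,0,0,0,0,0,-0.001,0,0,0,0,0,0],
)

```text
t: 22.45
eef_pos: [0.5134, -0.1012, -0.0105]
tool_rot: [-0.001, -0.012, 1.0, -0.0]
contact_force: [-0.5, -0.4, -0.4]
gripper_width: -0.001
grasp_force: 0.2
```

Request:
arm_command(
  commands=[-0.0005,0,0,0,0,0,0,-0.001,0,0,0,0,0,0,-0.001,0,0,0,0,0,0],
)

```text
t: 22.75
eef_pos: [0.5144, -0.1012, -0.0105]
tool_rot: [-0.001, -0.012, 1.0, -0.0]
contact_force: [-1.0, -0.0, -1.0]
gripper_width: 0.001
grasp_force: 0.2
```

Request:
arm_command(
  commands=[-0.0005,0,0,0,0,0,0,-0.0005,0,0,0,0,0,0],
)

```text
t: 22.95
eef_pos: [0.5148, -0.1012, -0.0104]
tool_rot: [-0.001, -0.012, 1.0, -0.0]
contact_force: [-0.4, 0.0, 0.0]
gripper_width: -0.001
grasp_force: 0.3
```

Request:
arm_command(
  commands=[-0.0005,0,0,0,0,0,0,-0.0012,0,0,0,0,0,0,-0.0012,0,0,0,0,0,0],
)

```text
t: 23.25
eef_pos: [0.5162, -0.1012, -0.0104]
tool_rot: [-0.001, -0.012, 1.0, -0.0]
contact_force: [-0.7, -0.1, -0.7]
gripper_width: -0.004
grasp_force: 0.3
```

Request:
arm_command(
  commands=[-0.0005,0,0,0,0,0,0,-0.0012,0,0,0,0,0,0,-0.0012,0,0,0,0,0,0],
)

```text
t: 23.55
eef_pos: [0.5173, -0.1012, -0.0105]
tool_rot: [-0.001, -0.012, 1.0, -0.0]
contact_force: [-1.0, 0.4, 0.0]
gripper_width: 0.001
grasp_force: 0.4
```

Request:
arm_command(
  commands=[-0.0005,0,0,0,0,0,0,-0.0012,0,0,0,0,0,0,-0.0012,0,0,0,0,0,0],
)

```text
t: 23.85
eef_pos: [0.5178, -0.1011, -0.0105]
tool_rot: [-0.001, -0.012, 1.0, 0.0]
contact_force: [-3.3, 0.3, 2.2]
gripper_width: 0.001
grasp_force: 1.5
```

Request:
arm_command(
  commands=[-0.0005,0,0,0,0,0,0,-0.0005,0,0,0,0,0,0],
)

```text
t: 24.05
eef_pos: [0.5178, -0.1011, -0.0106]
tool_rot: [-0.002, -0.012, 1.0, 0.0]
contact_force: [-5.2, -0.1, 3.4]
gripper_width: 0.002
grasp_force: 2.6
```

```bash
python3 f.py
```

```text
24.15 [-4.77 -0.31  3.54] [-90.49  -0.22 -22.6 ]
```

Request:
arm_command(
  commands=[-0.0006,0,0,0,0,0,0,-0.0012,0,0,0,0,0,0,-0.0012,0,0,0,0,0,0],
)

```text
t: 24.5
eef_pos: [0.5178, -0.1011, -0.0108]
tool_rot: [-0.003, -0.012, 1.0, 0.0]
contact_force: [-8.3, -0.7, 6.5]
gripper_width: -0.0
grasp_force: 3.8
```

```bash
python3 f.py
```

```text
24.6 [-7.86  0.2   6.38] [-90.56  -0.19 -22.81]
```

Request:
arm_command(
  commands=[-0.0006,0,0,0,0,0,0,-0.0012,0,0,0,0,0,0,-0.0012,0,0,0,0,0,0,0.003,0,0,0,0,0,0,0.012,0,0,0,0,0,0,0.018,0,-0.01,0,0,0,0,0.018,0,-0.05,0,0,0,0.35,0.018,0,-0.09,0,0,0,0.4],
)

```text
t: 25.45
eef_pos: [0.5013, -0.1015, 0.0807]
tool_rot: [-0.001, -0.012, 1.0, -0.0]
contact_force: [1.3, -0.4, 1.0]
gripper_width: 0.333
grasp_force: 0.0
```

Run:
```python
from h import *
o=get_obs();print(o["t"],o["eef_pos"])
d=read_camera("scene")
for y in(-.012,.012):
    X=np.arange(-.105,.056,.001); m=proj(d,[H(x,y,.010) for x in X]).astype(np.float32); g=cv2.remap(d["img"].max(2),m[None],None,1)[0]; g=[(int(round(x*1e3)),int(v)) for x,v in zip(X,g)];print(y,g[12:35],g[-30:])
P=knob(1.7)+[0,0,-.015];print(delta(P+[0,0,.05],down(np.pi/2+YAW)))
im=d["img"];p=proj(d,[H(0,0,.02)])[0].astype(int);cv2.imwrite("pics/fin1.png",cv2.resize(im[p[1]-45:p[1]+45,p[0]-60:p[0]+60],(800,600),interpolation=2)[...,::-1])
```

```text
25.45 [ 0.50130574 -0.1015498   0.08067125]
-0.012 [(-93, 80), (-92, 80), (-91, 80), (-90, 81), (-89, 83), (-88, 87), (-87, 91), (-86, 94), (-85, 95), (-84, 96), (-83, 90), (-82, 80), (-81, 70), (-80, 61), (-79, 54), (-78, 47), (-77, 42), (-76, 41), (-75, 40), (-74, 40), (-73, 40), (-72, 40), (-71, 40)] [(26, 34), (27, 39), (28, 44), (29, 47), (30, 50), (31, 52), (32, 54), (33, 55), (34, 55), (35, 54), (36, 52), (37, 49), (38, 45), (39, 41), (40, 38), (41, 35), (42, 35), (43, 35), (44, 35), (45, 41), (46, 47), (47, 53), (48, 60), (49, 67), (50, 74), (51, 76), (52, 75), (53, 65), (54, 53), (55, 41)]
0.012 [(-93, 89), (-92, 93), (-91, 100), (-90, 108), (-89, 112), (-88, 117), (-87, 122), (-86, 125), (-85, 121), (-84, 116), (-83, 109), (-82, 95), (-81, 82), (-80, 68), (-79, 59), (-78, 51), (-77, 44), (-76, 42), (-75, 41), (-74, 39), (-73, 40), (-72, 40), (-71, 41)] [(26, 41), (27, 41), (28, 41), (29, 42), (30, 42), (31, 42), (32, 42), (33, 41), (34, 42), (35, 43), (36, 48), (37, 55), (38, 62), (39, 74), (40, 84), (41, 90), (42, 92), (43, 93), (44, 90), (45, 82), (46, 73), (47, 63), (48, 52), (49, 45), (50, 42), (51, 40), (52, 36), (53, 31), (54, 27), (55, 22)]
(array([-0.1555,  0.0014, -0.0572]), array([-0.03,  0.42, -0.08]))
```

The tablet's trailing edge is at -80 mm and its lead at +40 mm, right against the stop block. Now back to the knob, coming from above.

Request:
arm_command(
  commands=[0,0,-0.04,0,0,0,0.35,-0.02,0,-0.057,0,0,0,0.35,-0.06,0.001,-0.057,0,0,0,0.35,-0.1,0.001,-0.057,0,0,0,0.35,-0.14,0.001,-0.057,0,0,0,0.35,-0.1555,0.001,-0.057,0,0,0,0.35,-0.1555,0.001,-0.057,0,0,0,0.35,-0.1555,0.001,-0.057,0,0,0,0.35],
)

```text
t: 26.3
eef_pos: [0.657, -0.0969, 0.1365]
tool_rot: [-0.001, -0.012, 1.0, -0.0]
contact_force: [-0.7, 0.1, 0.2]
gripper_width: 0.348
grasp_force: 0.0
```

Run:
```python
from h import *
o=get_obs();print(o["t"],o["eef_pos"]);print(delta(knob(1.7)+[0,0,-.015],down(np.pi/2+YAW)), o["eef_pos"]-[.6602,-.0977,.0951])
```

```text
26.3 [ 0.65703152 -0.09693896  0.13646703]
(array([-0.0037, -0.0006,  0.0412]), array([-0.01, -0.11, -0.02])) [-0.00316848  0.00076104  0.04136703]
```

Request:
arm_command(
  commands=[-0.002,-0.0008,0.015,0,0,0,0.35,-0.003,-0.0008,0.03,0,0,0,0.35,-0.003,-0.0008,0.041,0,0,0,0.35,-0.003,-0.0008,0.041,0,0,0,0.35,-0.003,-0.0008,0.041,0,0,0,0.2,-0.003,-0.0008,0.041,0,0,0,0.1,-0.003,-0.0008,0.041,0,0,0,0.1,-0.003,-0.0008,0.041,0,0,0,0.1],
  force=40,
)

```text
t: 27.1
eef_pos: [0.6603, -0.0977, 0.0951]
tool_rot: [-0.001, -0.012, 1.0, -0.0]
contact_force: [0.1, -0.7, -5.0]
gripper_width: 0.175
grasp_force: 40.2
```

Run:
```python
from h import *
o=get_obs();print(o["t"],o["eef_pos"],o["contact_force"])
c=knob(1.7)
for q in (1.6,1.5,1.4,1.3,1.2,1.1,1,.9,.8,.7,.6,.5,.4,.3,.25,.2,.15): d=HR.inv().apply(knob(q)-c);print(q,(-d[0]).round(4),(-d[2]).round(4))
```

```text
27.1 [ 0.66031653 -0.09772294  0.09511959] [ 0.09690855 -0.67843854 -4.99867196]
1.6 0.0079 0.001
1.5 0.0157 0.0027
1.4 0.0233 0.0052
1.3 0.0306 0.0085
1.2 0.0376 0.0125
1.1 0.0441 0.0171
1 0.0501 0.0224
0.9 0.0555 0.0283
0.8 0.0604 0.0346
0.7 0.0645 0.0414
0.6 0.068 0.0486
0.5 0.0708 0.0562
0.4 0.0727 0.0639
0.3 0.0739 0.0718
0.25 0.0742 0.0758
0.2 0.0743 0.0798
0.15 0.0742 0.0838
```

Request:
arm_command(
  commands=[0.0079,0,0.001,0,0,0,0.1,0.0157,0,0.0027,0,0,0,0.1,0.0233,0,0.0052,0,0,0,0.1,0.0306,0,0.0085,0,0,0,0.1,0.0376,0,0.0125,0,0,0,0.1,0.0441,0,0.0171,0,0,0,0.1,0.0501,0,0.0224,0,0,0,0.1,0.0555,0,0.0283,0,0,0,0.1],
  force=50,
)

```text
t: 27.9
eef_pos: [0.6088, -0.0991, 0.0715]
tool_rot: [0.004, -0.012, 1.0, 0.0]
contact_force: [-3.1, 1.0, 16.0]
gripper_width: 0.175
grasp_force: 57.4
```

Request:
arm_command(
  commands=[0.0049,0,0.0063,0,0,0,0.1,0.009,0,0.0131,0,0,0,0.1,0.0125,0,0.0203,0,0,0,0.1,0.0153,0,0.0279,0,0,0,0.1,0.0172,0,0.0356,0,0,0,0.1,0.018,0,0.0395,0,0,0,0.1,0.018,0,0.0395,0,0,0,0.1],
  force=50,
)

```text
t: 28.6
eef_pos: [0.5859, -0.0997, 0.0282]
tool_rot: [-0.001, -0.012, 1.0, 0.0]
contact_force: [-7.3, -0.6, 5.4]
gripper_width: 0.177
grasp_force: 67.3
```

Run:
```python
from h import *
o=get_obs();print(o["t"],o["eef_pos"],o["contact_force"])
for q in (.3,.25,.2,.15): print(q,delta(knob(q)+[0,0,-.015],down(np.pi/2+YAW)))
```

```text
28.6 [ 0.58587916 -0.0996867   0.02821864] [-7.33945654 -0.60460241  5.38512462]
0.3 (array([-0.0008,  0.0004,  0.0047]), array([ 0.01, -0.17, -0.04]))
0.25 (array([-0.0006,  0.0004,  0.0087]), array([ 0.01, -0.17, -0.04]))
0.2 (array([-0.0005,  0.0004,  0.0127]), array([ 0.01, -0.17, -0.04]))
0.15 (array([-0.0006,  0.0004,  0.0167]), array([ 0.01, -0.17, -0.04]))
```

Request:
arm_command(
  commands=[-0.0005,0,0.002,0,0,0,0.1,-0.0005,0,0.004,0,0,0,0.1,-0.0005,0,0.006,0,0,0,0.1,-0.0005,0,0.008,0,0,0,0.1,-0.0005,0,0.008,0,0,0,0.1],
  force=30,
)

```text
t: 29.1
eef_pos: [0.5851, -0.0997, 0.0199]
tool_rot: [-0.003, -0.012, 1.0, 0.0]
contact_force: [-9.4, -1.2, 5.1]
gripper_width: 0.174
grasp_force: 68.8
```

```bash
python3 f.py
```

```text
29.2 [-9.39 -0.58  5.02] [-23.2   -0.39   8.04]
```

Request:
arm_command(
  commands=[0.001,0,0.0005,0,0,0,0.1,0.002,0,0.001,0,0,0,0.1,0.002,0,0.002,0,0,0,0.1,0.002,0,0.002,0,0,0,0.1],
  force=25,
)

```text
t: 29.65
eef_pos: [0.5851, -0.0997, 0.0184]
tool_rot: [-0.001, -0.012, 1.0, -0.0]
contact_force: [-4.8, -0.8, 3.8]
gripper_width: 0.174
grasp_force: 68.8
```

```bash
python3 f.py; python3 -c "
from station import *
o=get_obs();print(o['grasp_force'],o['torque'])"
```

```text
29.75 [-4.97 -0.74  4.01] [-23.17  -0.44   6.39]
68.8027274608612 [-0.10711169  0.43029443  0.08696051]
```

Request:
arm_command(
  commands=[0.001,0,0.0005,0,0,0,0.1,0.0015,0,0.0012,0,0,0,0.1,0.0015,0,0.0012,0,0,0,0.1],
)

```text
t: 30.1
eef_pos: [0.5851, -0.0997, 0.0171]
tool_rot: [0.0, -0.012, 1.0, -0.0]
contact_force: [-0.9, -1.7, 3.4]
gripper_width: 0.173
grasp_force: 68.8
```

```bash
python3 f.py
```

```text
30.2 [-0.62 -2.28  2.79] [-23.25  -0.43   4.92]
```

Request:
arm_command(
  commands=[0,0,0.0005,0,0,0,0.1,0,0,0.001,0,0,0,0.1,0,0,0.001,0,0,0,0.1],
)

```text
t: 30.55
eef_pos: [0.5848, -0.0997, 0.0156]
tool_rot: [-0.0, -0.012, 1.0, -0.0]
contact_force: [1.7, -4.3, 2.4]
gripper_width: 0.177
grasp_force: 68.8
```

```bash
python3 f.py
```

```text
30.65 [ 2.25 -3.6   2.25] [-23.45  -0.34   3.6 ]
```

Request:
arm_command(
  commands=[-0.0005,0,0.0005,0,0,0,0.1,-0.0005,0,0.001,0,0,0,0.1,-0.0005,0,0.001,0,0,0,0.1],
)

```text
t: 31.0
eef_pos: [0.5847, -0.0996, 0.0145]
tool_rot: [-0.001, -0.012, 1.0, -0.0]
contact_force: [1.2, -4.3, 3.8]
gripper_width: 0.174
grasp_force: 69.0
```

```bash
python3 f.py
```

```text
31.1 [ 1.72 -4.67  3.78] [-23.59  -0.3    2.53]
```

Request:
arm_command(
  commands=[-0.0005,0,0.0005,0,0,0,0.1,-0.0005,0,0.001,0,0,0,0.1,-0.0005,0,0.001,0,0,0,0.1],
)

```text
t: 31.45
eef_pos: [0.5846, -0.0996, 0.0132]
tool_rot: [-0.001, -0.012, 1.0, -0.0]
contact_force: [1.0, -4.9, 5.3]
gripper_width: 0.175
grasp_force: 69.0
```

```bash
python3 f.py
python3 - <<'E'
from h import *
d=read_camera("scene");p=proj(d,[H(0,0,.03)])[0].astype(int)
cv2.imwrite("pics/fin2.png",cv2.resize(d["img"][p[1]-30:p[1]+30,p[0]-40:p[0]+40],(800,600),interpolation=2)[...,::-1])
E
```

```text
31.55 [ 0.77 -4.84  4.26] [-23.72  -0.32   1.29]
```

Request:
arm_command(
  commands=[0,-0.0003,0.0005,0,0,0,0.1,0,-0.0003,0.001,0,0,0,0.1,0,-0.0003,0.001,0,0,0,0.1],
)

```text
t: 31.95
eef_pos: [0.5845, -0.0996, 0.0121]
tool_rot: [-0.001, -0.012, 1.0, 0.0]
contact_force: [0.0, -5.9, 2.9]
gripper_width: 0.173
grasp_force: 69.0
```

```bash
python3 f.py
```

```text
32.05 [ 0.04 -5.14  3.32] [-23.76  -0.34   0.22]
```

View pics/fin2.png

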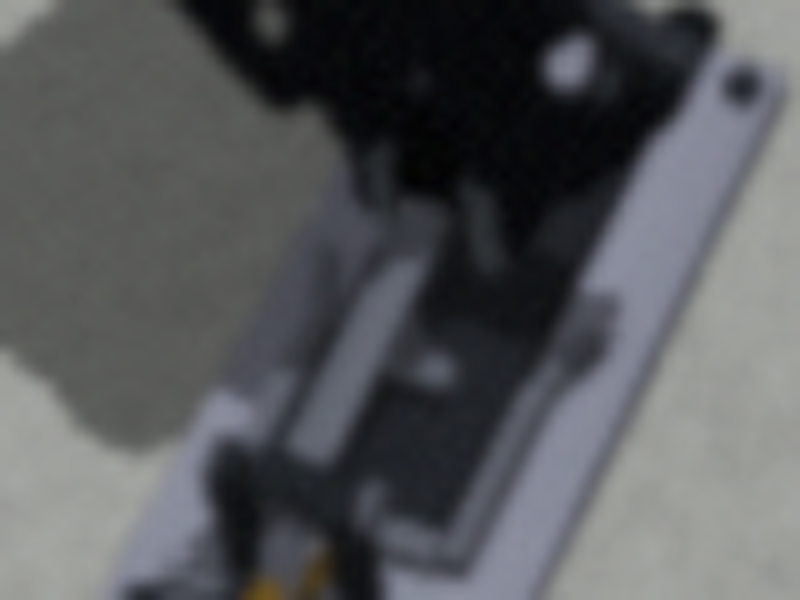

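The crop shows the tablet in the rails with its lead edge at the stop bar (410,530), the foot at (430,370) and the knob between the fingers. No rise in force yet, so I'll continue down gently.

Request:
arm_command(
  commands=[0,0,0.0005,0,0,0,0.1,0,0,0.001,0,0,0,0.1,0,0,0.0013,0,0,0,0.1,0,0,0.0013,0,0,0,0.1],
)

```text
t: 32.5
eef_pos: [0.5845, -0.0996, 0.0109]
tool_rot: [-0.001, -0.012, 1.0, 0.0]
contact_force: [-2.1, -4.5, 2.6]
gripper_width: 0.173
grasp_force: 69.1
```

```bash
python3 f.py
```

```text
32.6 [-1.98 -4.63  2.71] [-23.79  -0.33  -1.1 ]
```

Request:
arm_command(
  commands=[0,0,0.0005,0,0,0,0.1,0,0,0.001,0,0,0,0.1,0,0,0.0013,0,0,0,0.1,0,0,0.0013,0,0,0,0.1],
)

```text
t: 33.05
eef_pos: [0.5845, -0.0996, 0.0096]
tool_rot: [-0.001, -0.012, 1.0, 0.0]
contact_force: [-1.0, -5.0, 2.6]
gripper_width: 0.174
grasp_force: 69.1
```

```bash
python3 f.py
python3 - <<'E'
from h import *
o=get_obs();print(o["torque"],o["grasp_force"],o["gripper_width"])
# geometry from the image: arm top-surface line; rows -> bright column centre near arm
d=read_camera("scene");g=d["img"].max(2)
print(proj(d,[H(.058,0,.043),knob(.2),knob(.3),knob(.1),H(0,0,.03)]).round(1).tolist())
p=proj(d,[H(0,0,.03)])[0].astype(int)
for r in range(p[1]-10,p[1]+18,2): print(r,p[0]-16,g[r,p[0]-16:p[0]+14].tolist())
E
```

```text
33.15 [-1.82 -4.77  2.41] [-23.8   -0.31  -2.45]
[-0.99382179 -0.29912095 -0.00995835] 69.1114604473114 0.17533845992503264
[[262.6, 247.0], [278.1, 217.8], [277.7, 215.9], [278.3, 220.0], [274.5, 228.8]]
218 258 [88, 88, 89, 90, 90, 89, 89, 91, 88, 84, 80, 61, 41, 41, 47, 35, 26, 30, 30, 24, 17, 17, 33, 44, 40, 27, 14, 14, 12, 13]
220 258 [89, 89, 91, 91, 88, 86, 86, 85, 85, 85, 86, 82, 73, 63, 56, 50, 55, 60, 62, 61, 49, 33, 33, 46, 50, 38, 21, 11, 10, 10]
222 258 [91, 93, 92, 89, 85, 83, 83, 80, 76, 79, 82, 84, 80, 69, 61, 61, 63, 65, 65, 58, 43, 28, 27, 46, 56, 45, 26, 15, 14, 20]
224 258 [88, 88, 86, 83, 85, 85, 82, 72, 64, 63, 77, 79, 60, 51, 66, 73, 75, 75, 73, 53, 32, 24, 24, 38, 50, 48, 35, 24, 19, 22]
226 258 [88, 86, 84, 85, 84, 86, 81, 70, 65, 62, 68, 62, 67, 85, 99, 108, 108, 95, 64, 36, 23, 22, 23, 30, 35, 38, 32, 24, 22, 24]
228 258 [91, 85, 88, 87, 84, 86, 80, 70, 62, 60, 56, 70, 98, 111, 113, 113, 97, 67, 38, 24, 22, 22, 24, 23, 24, 24, 24, 23, 23, 24]
230 258 [85, 86, 88, 86, 86, 81, 70, 61, 50, 48, 69, 98, 112, 115, 113, 101, 74, 52, 35, 28, 34, 35, 35, 34, 32, 31,
[... 260 characters left out ...]
1, 42, 42, 40, 38, 53]
236 258 [105, 92, 91, 103, 102, 80, 65, 79, 103, 112, 114, 112, 98, 67, 50, 55, 67, 78, 93, 98, 85, 62, 48, 43, 41, 43, 41, 47, 73, 95]
238 258 [123, 108, 108, 104, 83, 66, 77, 104, 112, 115, 111, 97, 62, 36, 33, 36, 40, 42, 46, 51, 47, 47, 44, 43, 44, 41, 52, 84, 104, 103]
240 258 [132, 119, 105, 82, 64, 78, 103, 113, 115, 112, 97, 64, 37, 35, 37, 41, 41, 40, 40, 41, 42, 42, 41, 41, 41, 51, 84, 102, 98, 90]
242 258 [79, 84, 71, 55, 68, 93, 107, 112, 111, 96, 64, 37, 35, 39, 41, 42, 41, 40, 42, 42, 42, 41, 42, 40, 52, 84, 103, 98, 92, 115]
244 258 [36, 44, 43, 42, 45, 50, 58, 68, 68, 52, 37, 37, 39, 42, 42, 42, 40, 41, 42, 42, 43, 43, 40, 52, 84, 102, 99, 90, 114, 143]
```

Run:
```python
from h import *
def slope(g,r0,r1):
    out=[]
    for r in range(r0,r1):
        row=g[r].astype(float)
        # subpixel centre of the bright arm: between half-level edges around model col
        c=int(round(262.6+(247-r)*.5)); seg=row[c-6:c+7]; w=np.clip(seg-85,0,None); 
        x=np.arange(c-6,c+7); m=row[c-1:c+2].max(); h=75
        i=c
        while row[i]>h: i-=1
        L=i+(h-row[i])/(row[i+1]-row[i]); i=c
        while row[i]>h: i+=1
        Rr=i-1+(row[i-1]-h)/(row[i-1]-row[i]); out.append((r,(L+Rr)/2))
    a=np.array(out); f=np.polyfit(a[:,0],a[:,1],1); return f[0].round(4),np.polyval(f,240).round(2),np.polyval(f,230).round(2)
d=read_camera("scene");now=d["img"].max(2)
print("now",slope(now,229,242))
f=cv2.imread("pics/fin2.png").max(2); p=proj(d,[H(0,0,.03)])[0].astype(int)
s=np.zeros((400,640),np.uint8); s[p[1]-30:p[1]+30,p[0]-40:p[0]+40]=cv2.resize(f,(80,60),interpolation=cv2.INTER_AREA); print("fin2",slope(s,229,242))
for q in(0,.1,.15,.2,.25,.3,.4):
    a=proj(d,[H(.058,0,.043),knob(q)]);k=(a[1,0]-a[0,0])/(a[1,1]-a[0,1]);print(q,k.round(4),(a[0,0]+k*(240-a[0,1])).round(2),(a[0,0]+k*(230-a[0,1])).round(2))
try: print("start",slope(cv2.imread("pics/scene0.png").max(2),229,242))
except Exception as e: print(e)
```

```text
now (np.float64(-0.5383), np.float64(265.71), np.float64(271.09))
fin2 (np.float64(-0.5276), np.float64(265.63), np.float64(270.91))
0 -0.6428 267.1 273.53
0.1 -0.5819 266.67 272.49
0.15 -0.555 266.48 272.03
0.2 -0.5299 266.31 271.61
0.25 -0.5064 266.14 271.21
0.3 -0.4842 265.99 270.83
0.4 -0.4429 265.7 270.13
start (np.float64(-9.4207), np.float64(186.35), np.float64(280.56))
```

Request:
arm_command(
  commands=[0,0,0.0004,0,0,0,0.1,0,0,0.0008,0,0,0,0.1,0,0,0.0012,0,0,0,0.1,0,0,0.0012,0,0,0,0.1],
)

```text
t: 33.7
eef_pos: [0.5845, -0.0996, 0.0083]
tool_rot: [-0.001, -0.012, 1.0, 0.0]
contact_force: [-1.7, -5.0, 2.3]
gripper_width: 0.177
grasp_force: 69.1
```

Request:
arm_command(
  commands=[0,0,0.0004,0,0,0,0.1,0,0,0.0008,0,0,0,0.1,0,0,0.0012,0,0,0,0.1,0,0,0.0012,0,0,0,0.1],
)

```text
t: 34.1
eef_pos: [0.5846, -0.0996, 0.0072]
tool_rot: [-0.001, -0.012, 1.0, 0.0]
contact_force: [-1.1, -5.1, 1.3]
gripper_width: 0.174
grasp_force: 69.1
```

```bash
python3 f.py
```

```text
34.2 [-1.57 -5.44  1.62] [-23.79  -0.31  -4.9 ]
```

Request:
arm_command(
  commands=[0,0,0.0004,0,0,0,0.1,0,0,0.0008,0,0,0,0.1,0,0,0.001,0,0,0,0.1,0,0,0.001,0,0,0,0.1],
)

```text
t: 34.65
eef_pos: [0.5845, -0.0996, 0.0063]
tool_rot: [-0.001, -0.012, 1.0, 0.0]
contact_force: [-1.9, -4.5, 3.9]
gripper_width: 0.172
grasp_force: 69.3
```

Request:
arm_command(
  commands=[0,0,0.0004,0,0,0,0.1,0,0,0.0008,0,0,0,0.1,0,0,0.001,0,0,0,0.1,0,0,0.001,0,0,0,0.1],
)

```text
t: 35.05
eef_pos: [0.5846, -0.0996, 0.0055]
tool_rot: [-0.001, -0.012, 1.0, 0.0]
contact_force: [-2.1, -4.8, 5.3]
gripper_width: 0.173
grasp_force: 69.6
```

```bash
python3 f.py
```

```text
35.15 [-2.21 -4.48  5.6 ] [-23.7   -0.31  -6.54]
```

Contact: the force is rising and the travel is lagging. I'll press slightly more, open gently, rise clear, and hand in if everything is free.

Request:
arm_command(
  commands=[0,0,0.0005,0,0,0,0.1,0,0,0.001,0,0,0,0.1,0,0,0.0012,0,0,0,0.1,0,0,0.0012,0,0,0,0.1],
)

```text
t: 35.6
eef_pos: [0.5846, -0.0996, 0.0052]
tool_rot: [-0.001, -0.012, 1.0, 0.0]
contact_force: [-6.1, -4.2, 13.8]
gripper_width: 0.173
grasp_force: 70.8
```

Request:
arm_command(
  commands=[0,0,0,0,0,0,0.18,0,0,0,0,0,0,0.2,0,0,0,0,0,0,0.25,0,0,0,0,0,0,0.35,0,0,0,0,0,0,0.38,0,0,-0.02,0,0,0,0.38,0,0,-0.05,0,0,0,0.38,0,0,-0.09,0,0,0,0.38],
)

```text
t: 36.4
eef_pos: [0.5836, -0.0987, 0.0934]
tool_rot: [-0.003, -0.013, 1.0, 0.0]
contact_force: [0.4, 0.3, 0.7]
gripper_width: 0.379
grasp_force: 0.0
```

Request:
arm_command(
  commands=[0.03,0,-0.02,0,0,0,0.38,0.06,0,-0.03,0,0,0,0.38,0.06,0,-0.03,0,0,0,0.38,0.06,0,-0.03,0,0,0,0.38,0.06,0,-0.03,0,0,0,0.38],
)

```text
t: 36.9
eef_pos: [0.526, -0.1005, 0.124]
tool_rot: [-0.001, -0.013, 1.0, 0.0]
contact_force: [-0.5, -0.7, -0.0]
gripper_width: 0.383
grasp_force: 0.0
```

Run:
```python
from h import *
o=get_obs();d=read_camera("scene")
p=proj(d,[knob(.2)+[0,0,.006],knob(1.7),H(-.088,0,.01),H(-.07,0,.01)]).round().astype(int)
v=[float(d["img"][b-1:b+2,a-1:a+2].max(2).mean()) for a,b in p]
print(o["t"],o["eef_pos"],o["contact_force"],o["grasp_force"],v)
if o["eef_pos"][2]>.08 and o["grasp_force"]<1 and np.linalg.norm(o["contact_force"])<4 and v[0]<45:
    print(hand_in())
```

```text
36.9 [ 0.52595957 -0.10046653  0.12399626] [-0.51220962 -0.74289474 -0.02745422] 0.0 [10.666666666666666, 150.22222222222223, 104.88888888888889, 32.0]
the job is handed in; nothing more can be done
None
```

The tablet is clamped and the job is handed in at 36.9 s: clip latched up, tablet pushed against the stop (last reading 8 N, then a small unmeasured push), clip lowered until it pressed on the stone and let go; final view: knob down, gripper clear.

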